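Prop the hood of the fume filter box open

TASK

Open the small fume filter box for a filter change: lift its hood by the handle right back until it leans on its stop by itself, swing the prop rod up from its saddle until it leans on its own stop just past upright, then take the hood by the handle again and lower it gently on to the rod, so that the rod's tip sits in the socket under the hood and carries it half open. Do not let the hood drop, leave the things around the box where they are, and let go at the end.

Things in the scene. Friction and masses are not known exactly. Their poses are not given: they have to be found in the camera images.
- filter_box: Grey sheet-metal fume filter box standing fixed on the worktop, 184 mm deep (x) and 208 mm wide (y), walls 64 mm high, open at the top under its hood. Origin under its middle on the worktop; x points to its back, y to its left, z up; front (slots, switch) towards the robot at yaw 0. The pleated filter and blower, 65 mm behind the prop rod, reach 64 mm high.
- hood (a joint): Angle of the flat grey hood (198 x 224 mm, 28 mm thick with its skirt and panel, 0.4 to 0.8 kg) about the hinge along the right edge of the box: 0 closed, grows as the left edge lifts, 1.57 upright, 1.92 leaning on its stop to the right (stays there by its weight). Below upright it falls shut unless held. Carried by the prop it stands at about 0.86.
- hood_handle (a point): Middle of the bar of the hood's bow handle on its left edge: a round steel bar 10 mm thick, straight for 88 mm along the box's x axis, 266 mm from the hinge, 42 mm out from the hood's edge. Moves with the hood; with the hood closed it is 70 mm above the worktop, leaning back about 320 mm.
- hood_hinge (a point): Middle of the hinge line of the hood, 70 mm above the worktop; the hinge runs along the box's x axis. Turns with the hood: its y axis points from the hinge along the hood to the handle.
- socket (a point): The socket bracket under the hood, near its front edge: the point where the centre of the rod's round tip lies when seated, 99 mm from the hinge line. It has a plate above the tip, a lip on the handle side and a low lip on the hinge side. Moves with the hood.
- prop (a joint): Angle of the prop rod about its pivot, which is parallel to the hood's hinge: 0 lying level in its saddle under the hood, pointing left (y of the box), 8 mm thick, grows as its tip swings up, 1.57 upright, 1.885 leaning on its stop to the right (stays there by its weight). It turns freely. Short of upright it falls back into the saddle. Standing on its stop it meets the socket when the hood is lowered; carrying the hood it may stand up to 0.05 less.
- prop_pivot (a point): Pivot of the prop rod, 45 mm above the worktop, 96 mm to the left of the hood's hinge, 50 mm in front of the middle of the box.
- prop_grip (a point): Middle of the black sleeve on the finger pin of the prop rod: the pin sticks out sideways from the rod towards the back of the box (along its x axis, parallel to the pivot); sleeve 12 mm thick and 32 mm long, its middle 25 mm beside the rod and 78 mm from the pivot axis. Moves with the rod; lying it is 45 mm above the worktop, with 35 mm to the left wall of the box, 36 mm down to its floor.
- prop_tip (a point): Centre of the round tip (8 mm thick) of the steel prop rod, 106 mm from the pivot. Moves with the rod.
- sleeve_tall_mid (a point): Centre of a bystander: steel sleeve 35 mm across, 62 mm high, standing on the left behind the handle. Leave it.
- ring_big_mid (a point): Centre of a bystander: flat steel ring 66 mm across, 20 mm high, lying to the right of the box. Leave it.
- tape_1_mid (a point): Centre of a bystander: roll of black tape, 64 mm across, 19 mm high, behind the box. Leave it.
- brass_bush_mid (a point): Centre of a bystander: flanged brass bush 42 mm across, 26 mm high, to the left of the handle. Leave it.

How it is judged (in metres and radians):
On the way, in this order (a step that is already met when the one before it is completed fails the run):
1. the hood leans back on its stop, past upright (value of joint hood above 1.8 rad), for 0.2 s.
2. the prop rod leans on its stop past upright while the hood is still back (value of joint prop above 1.75 rad and value of joint hood above 1.65 rad), for 0.2 s.
At the end, for the whole second after the job is handed in: The hood rests half open on the prop rod (hood angle 0.78 to 0.98), the rod past upright (over 1.75) with the centre of its tip within 7 mm of the seat in the hood's socket, the hood at rest (under 0.05 rad/s) (value of joint hood between 0.78 and 0.98 rad and value of joint prop above 1.75 rad and distance between prop_tip and socket below 0.007 m and velocity of joint hood between -0.05 and 0.05 rad/s); the robot touches nothing.
It fails at once if the hood is dropped or slammed down (falls faster than 2.5 rad/s) (velocity of joint hood below -2.5 rad/s).
It fails at once if a thing standing around the box is pushed more than 20 mm (distance of any of sleeve_tall_mid, ring_big_mid, tape_1_mid, brass_bush_mid from where it was at the start of the episode above 0.02 m).
It also fails if it takes over 72 s, if anything falls off the work surface, if the arm or the gripper's body presses on something with over 40 N, if the wrist force passes 120 N, or if a joint passes its speed limit or range.

ROBOT

A 6-joint arm with a two-finger parallel gripper is mounted at the origin on a cart in front of the work surface, level with it; the furniture and walls round the work are solid. World frame = base frame: x ahead of the robot, y to its left, z up, the work surface at z = 0. Lengths are in mm, angles in rad, forces in N, time in s.
With the tool pointing down it reaches from about 275 to 750 mm from the base axis. Payload 10.2 kg.
Tool frame: the origin (TCP) lies between the finger pads; the fingertips stand 11 mm ahead of it and the grasp point (between the pads) lies 8 mm behind it (ctrl.tip_extent is the distance from the TCP to the fingertips, in mm); z points along the fingers, y is the direction in which the jaws open and shut (so a half turn about z gives the same grasp; the last joint's range is limited). The gripper opens to 85 mm and grips with 20 to 120 N. Pads are 22 mm wide; open, the fingers measure 114 mm over their backs; the gripper's body (76 mm by 85 mm) begins 54 mm behind the grasp point. The pads swing forward as they close: fully open they stand 13 mm farther back than shut.
Start: joints at [0.952, 0.313, 1.498, -0, 1.331, -0.223], TCP at [202.425, 484.412, 211.194] pointing down, gripper open.
Joint ranges: [-2.94, 2.94], [-0.97, 2.17], [0.19, 2.56], [-1.23, 4.37], [0.02, 3.11], [-2.88, 2.88]. Speed limits (rad/s): [2.39, 2.39, 3.01, 3.14, 3.14, 3.14].

INTERFACE

Orientations are given as a unit quaternion [w, x, y, z].
In Python, from rig import ctrl gives the robot as it stands.
- The arm moves only by the tool apply_moves, never from a script. Its argument "commands" is a list of rows, each a list of 5 numbers: the finger opening in cm, from 0 to 8.54, then the shift along the tool's x, y, z in cm, then the turn about the tool's z in rad. In form: [[jaw, dx, dy, dz, roll], ...]. A call has 1 to 12 rows; each row shifts and turns the commanded pose from where the row before left it, along the tool's axes as they then stand; what a row does not reach is not made up. A row lasts 1/12 s, in which the tool goes at most 41.7 mm and 7.16 degrees, less where a joint would pass 70% of its speed; a pose out of reach is approached as far as the arm can. A call with a gripper value outside its range is refused whole. The fingers move at their own pace and stop on an object; "squeeze" is the grip in N (left out, the last holds). Time passes only in rows, so rows that do not move let the fingers close. It gives the time, the measured TCP pose, the force and the opening at its end, in the units of the state.
- ctrl.sense(): the state, without advancing time (a new reading comes with each control period).
- ctrl.capture(name): name is "scene" or "top" or "wrist"; returns the picture (384x512x3 uint8, red, green, blue); there is no depth.
- ctrl.camera_info(name): a dict with "fov_y" (degrees; the focal length in pixels is half the picture's height over the tangent of half this angle, whatever the lens; pixels are square), "cx", "cy" (the principal point, pixels), "dist_coeffs" ([k1, k2, p1, p2, k3] as OpenCV has them; the pictures are not rectified), "camera_from_world" (4x4, takes a point from world to camera coordinates). Camera axes: x right, y down, z forward; pixel columns grow to the right and rows downward; lengths in mm; the calibration is good to about 2 mm. A picture is of the moment at which its call begins: read the wrist's pose just before it. camera_info takes no time and is no camera call; for the wrist camera it gives the pose at the moment of the call.
- ctrl.finish_job(): hands the job in, once; it reports no verdict.
The state is a dict: "time_s": time; "joints": joint angles; "dq": joint speeds; "tau": joint torques, N m; "eef_pos": TCP position; "ee_rot": TCP orientation; "force": force on the tool from outside, world axes, zero at the start; "wrist_torque": the same for the moment, N m; "grip_width": opening from 0.0 (shut) to 1.0 (fully open).
Only numpy, scipy, OpenCV 4.12 (cv2) and the standard library are available. Lean on these libraries where they do the work, as an engineer would, in place of code of your own. Each camera call takes 0.05 s, during which the arm holds its last target.

## Working session

There is one attempt and no reset: what is moved stays moved. The work goes in short steps, Python scripts to look and compute and a tool call to move; the robot and the scene stay as the last step left them, time stands still between calls to the robot, and variables do not carry over. Pictures are saved under pics/ and viewed, and the job is handed in when it is done.

Besides the shell and the picture viewer there is one more tool, called after "Call:" as name(argument=value, ...), one argument or row to a line, values as JSON. apply_moves: Moves the arm, as the interface text tells. Its arguments: {"type":"object","properties":{"commands":{"type":"array"},"squeeze":{"type":"number"}},"required":["commands"]}

```bash
ls -la; mkdir -p pics; python3 - <<'E'
from rig import ctrl
import cv2,numpy as np
np.set_printoptions(precision=4,suppress=True)
print(ctrl.sense())
for n in("scene","top","wrist"):
    i=ctrl.camera_info(n); print(n,i)
    cv2.imwrite(f"pics/a_{n}.png",ctrl.capture(n)[:,:,::-1])
E
```

```text
total 12
drwxr-xr-x  3 agent agent 4096 Dec  6 11:13 .
drwxr-xr-x 23 root  root  4096 Dec  6 11:13 ..
drwxr-xr-x  2 agent agent 4096 Dec  6 11:13 pics
{'time_s': 0.0, 'joints': array([ 0.9516,  0.3134,  1.4984, -0.    ,  1.331 , -0.2234]), 'dq': array([ 0.001 , -0.0011,  0.0012,  0.0006,  0.0014, -0.0004]), 'tau': array([ -0.0003, -41.2276, -25.9739,  -0.0003,   0.0043,   0.    ]), 'eef_pos': array([202.2632, 484.1574, 210.6433]), 'ee_rot': array([-0.0003,  0.1966,  0.9805, -0.0006]), 'force': array([-0.058 , -0.0759,  0.0544]), 'wrist_torque': array([-0.0074, -0.0263, -0.0068]), 'grip_width': 0.9987235242981866}
scene {'fov_y': 49.066391758352125, 'cx': 254.0757072805236, 'cy': 195.63990286607614, 'dist_coeffs': array([-0.0853,  0.    ,  0.    ,  0.    ,  0.    ]), 'camera_from_world': array([[   0.693 ,   -0.7209,   -0.0081, -427.3617],
       [  -0.5284,   -0.5003,   -0.6859,  352.8666],
       [   0.4904,    0.4796,   -0.7277,  665.1461],
       [   0.    ,    0.    ,    0.    ,    1.    ]])}
top {'fov_y': 49.77051508091322, 'cx': 261.5731331684038, 'cy': 199.34442063038864, 'dist_coeffs': array([-0.0383,  0.    ,  0.    ,  0.    ,  0.    ]), 'camera_from_world': array([[  0.0113,  -0.9998,   0.0187, -24.8286],
       [ -0.982 ,  -0.0147,  -0.1884, 576.1737],
       [  0.1887,  -0.0162,  -0.9819, 969.7184],
       [  0.    ,   0.    ,   0.    ,   1.    ]])}
wrist {'fov_y': 60.39026586999004, 'cx': 251.8351962817125, 'cy': 192.06531314291604, 'dist_coeffs': array([0.0205, 0.    , 0.    , 0.    , 0.    ]), 'camera_from_world': array([[   0.3851,    0.9229,   -0.0017, -525.4827],
       [   0.8751,   -0.3646,    0.3183,  -42.4647],
       [   0.2931,   -0.124 ,   -0.948 ,  382.4091],
       [   0.    ,    0.    ,    0.    ,    1.    ]])}
```

View pics/a_scene.png

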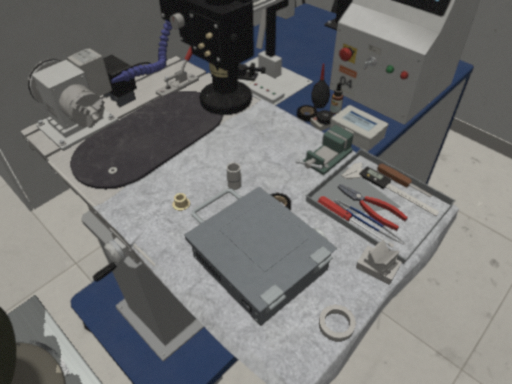

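View pics/a_top.png

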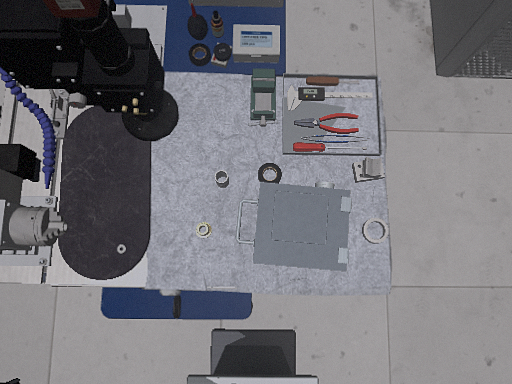

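View pics/a_wrist.png

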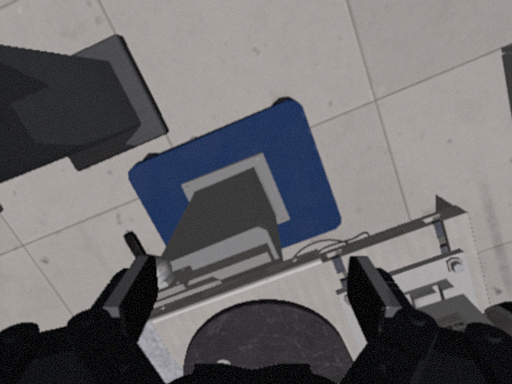

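```bash
cat > h.py <<'E'
import cv2,numpy as np
from rig import ctrl
np.set_printoptions(precision=4,suppress=True)
def K(i):
    f=192/np.tan(np.radians(i['fov_y']/2)); return np.array([[f,0,i['cx']],[0,f,i['cy']],[0,0,1.]])
def ray(n,uv,i=None):
    i=i or ctrl.camera_info(n)
    p=cv2.undistortPoints(np.array([[uv]],float),K(i),i['dist_coeffs'])[0,0]
    T=i['camera_from_world'];R=T[:3,:3];o=-R.T@T[:3,3];return o,R.T@np.array([p[0],p[1],1])
def atz(n,uv,z,i=None):
    o,d=ray(n,uv,i);return o+d*(z-o[2])/d[2]
def proj(n,P,i=None):
    i=i or ctrl.camera_info(n);T=i['camera_from_world']
    return cv2.projectPoints(np.array(P,float).reshape(-1,3),cv2.Rodrigues(T[:3,:3])[0],T[:3,3],K(i),i['dist_coeffs'])[0][:,0]
def snap(n,name,crop=None,s=1):
    im=ctrl.capture(n)[:,:,::-1]
    cv2.imwrite(f"pics/{name}_full.png",im)
    if crop: x0,y0,x1,y1=crop; im=im[y0:y1,x0:x1]
    im=cv2.resize(im,None,fx=s,fy=s,interpolation=cv2.INTER_CUBIC)
    cv2.imwrite(f"pics/{name}.png",im)
E
python3 - <<'E'
import cv2
a=cv2.imread('pics/a_top.png')[160:290,195:395];cv2.imwrite('pics/b_top.png',cv2.resize(a,None,fx=4,fy=4,interpolation=cv2.INTER_CUBIC))
a=cv2.imread('pics/a_scene.png')[155:345,165:365];cv2.imwrite('pics/b_scene.png',cv2.resize(a,None,fx=3.1,fy=3.1,interpolation=cv2.INTER_CUBIC))
E
```

```text
(no output)
```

View pics/b_top.png

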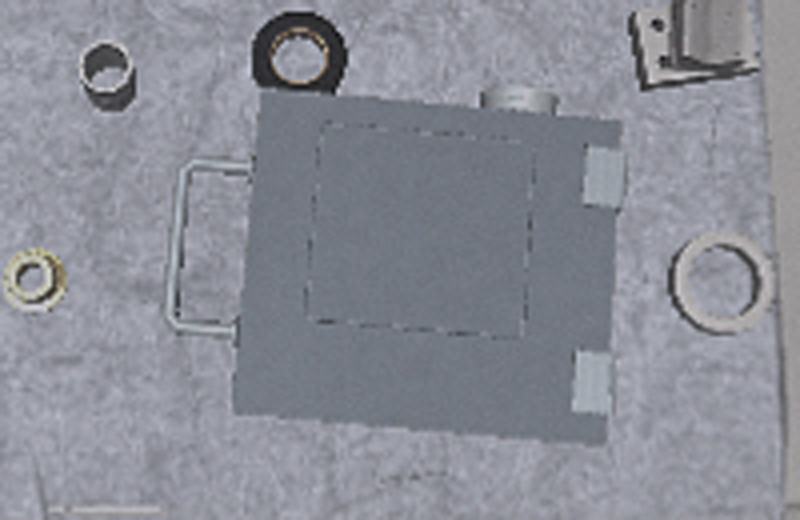

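View pics/b_scene.png

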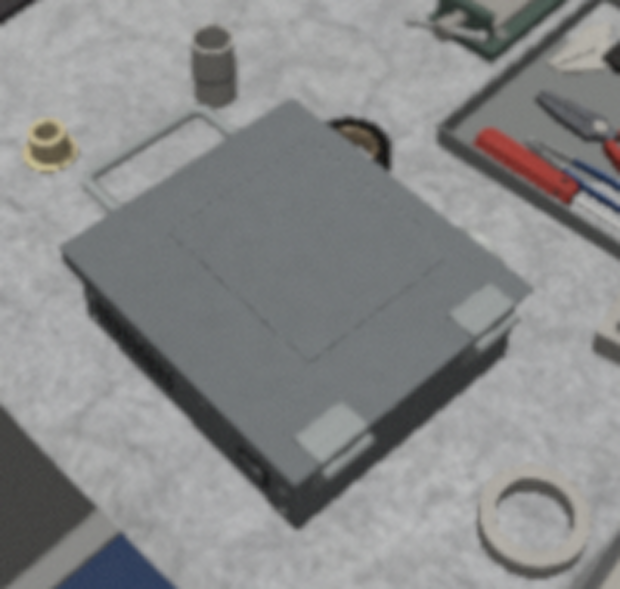

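```bash
cat >> h.py <<'E'
def box2w(P,p):  # p=hx,hy,yaw: hinge frame origin at z=0 ; P in frame x back, y toward handle, z abs
    P=np.atleast_2d(P);c,s=np.cos(p[2]),np.sin(p[2])
    return np.c_[p[0]+c*P[:,0]-s*P[:,1],p[1]+s*P[:,0]+c*P[:,1],P[:,2]]
E
python3 - <<'E'
from h import *
from scipy.optimize import least_squares
off=np.array([195,160])
top=np.array([(262,90),(622,122),(606,442),(235,412)])/4+off-.4
hb=np.array([(186,165),(172,325)])/4+off-.4
so=np.array([165,155])
sc=np.array([(292,100),(533,292),(303,487),(62,248)])/3.1+so-.35
sb=np.array([(203,116),(90,183)])/3.1+so-.35
def model(q):
    zt=q[3]
    C=[(99,224,zt),(99,0,zt),(-99,0,zt),(-99,224,zt)];H=[(44,266,70),(-44,266,70)]
    C=box2w(C,q);H=box2w(H,q)
    return np.r_[proj('top',C)-top,proj('top',H)-hb,proj('scene',C)-sc,proj('scene',H)-sb]
r=least_squares(lambda q:model(q).ravel(),[450,-50,0,80])
print(r.x,r.fun.reshape(-1,2))
p=r.x
for n,P in dict(handle=(0,266,70),hinge=(0,0,70),pivot=(-50,96,45),ctr=(0,112,0)).items(): print(n,box2w(P,p))
for n,uv,z in [('sleeve',(105/4+195,68/4+160),62),('bush',(33/4+195,280/4+160),26),('ring',(720/4+195,282/4+160),20),('tape',(300/4+195,55/4+160),19)]: print(n,atz('top',uv,z))
E
```

```text
[ 503.1175 -229.3836   -0.0718   76.4606] [[ 0.1075 -1.1001]
 [ 1.2242 -1.2807]
 [ 1.6261  0.3721]
 [-0.1714 -0.0371]
 [-0.0181  1.2174]
 [ 0.0944 -2.7791]
 [-0.2859 -0.3579]
 [ 1.9227  0.0641]
 [-0.8729  1.8302]
 [-1.1798  0.8934]
 [-3.5176 -1.3809]
 [ 0.0693 -2.2933]]
handle [[522.1921  35.9316  70.    ]]
hinge [[ 503.1175 -229.3836   70.    ]]
pivot [[ 460.1303 -130.0453   45.    ]]
ctr [[ 511.1489 -117.672     0.    ]]
sleeve [630.0556  83.5289  62.    ]
bush [501.5841 127.6029  26.    ]
ring [ 506.7148 -307.6093   20.    ]
tape [651.3645 -38.9807  19.    ]
```

Call:
apply_moves(
  commands=[
    [4,0,0,0,-0.108],
    [4,0,0,0,-0.108],
    [4,0,0,0,-0.108],
    [4,-1.5,-1.8,0,0],
    [4,-1.5,-1.8,0,0],
    [4,-1.5,-1.8,0,0],
    [4,-1.5,-1.8,0,0],
    [4,-1.5,-1.8,0,0],
    [4,-1.5,-1.8,0,0],
    [4,-1.5,-1.8,0,0],
    [4,-1.5,-1.8,0,0],
    [4,-1.5,-1.8,0,0],
  ],
  squeeze=30,
)

```text
time_s: 1.15
eef_pos: [325.9, 312.1, 211.1]
ee_rot: [-0.0, 0.036, 0.999, -0.0]
force: [-0.6, 1.1, 0.1]
grip_width: 0.467
```

Call:
apply_moves(
  commands=[
    [4,-1.8,-2.2,0,0],
    [4,-1.8,-2.2,0.4,0],
    [4,-1.8,-2.2,0.4,0],
    [4,-1.8,-2.2,0.4,0],
    [4,-1.8,-2.2,0.4,0],
    [4,-1.8,-2.2,0.4,0],
    [4,-1.8,-2.2,0.4,0],
    [4,-1.8,-2.2,0.4,0],
    [4,-1.8,-2.2,0.4,0],
    [4,-1.8,-2.2,0.4,0],
    [4,-1.8,-2.1,0.4,0],
    [4,-1.8,-2.1,0,0],
  ],
)

```text
time_s: 2.15
eef_pos: [522.3, 35.1, 170.2]
ee_rot: [-0.001, 0.036, 0.999, 0.0]
force: [0.7, 0.5, 0.2]
grip_width: 0.469
```

```bash
python3 - <<'E'
from h import *
s=ctrl.sense();print(s['joints'],s['eef_pos'],s['ee_rot'])
iw=ctrl.camera_info('wrist')
p=(503.1,-229.4,-.0718)
print(iw['camera_from_world'])
print(proj('wrist',box2w([(0,266,70),(44,266,70),(-44,266,70)],p),iw))
snap('wrist','c_w',None,1.5)
snap('top','c_t',(195,160,395,290),4)
E
```

```text
[-0.157   0.3458  1.5629  0.      1.2346 -1.6557] [522.3067  35.0674 170.2472] [-0.0008  0.036   0.9993  0.0001]
[[   0.0716    0.9974   -0.0008  -73.2073]
 [   0.9461   -0.0676    0.3166 -520.9291]
 [   0.3158   -0.0234   -0.9486  179.1562]
 [   0.        0.        0.        1.    ]]
[[251.7437 183.5579]
 [251.7389 231.3445]
 [251.7489 130.6755]]
```

View pics/c_w.png

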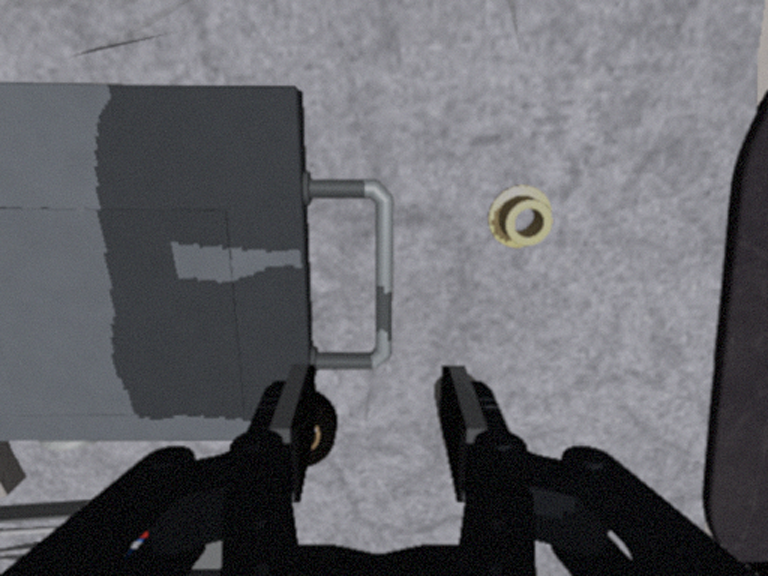

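View pics/c_t.png

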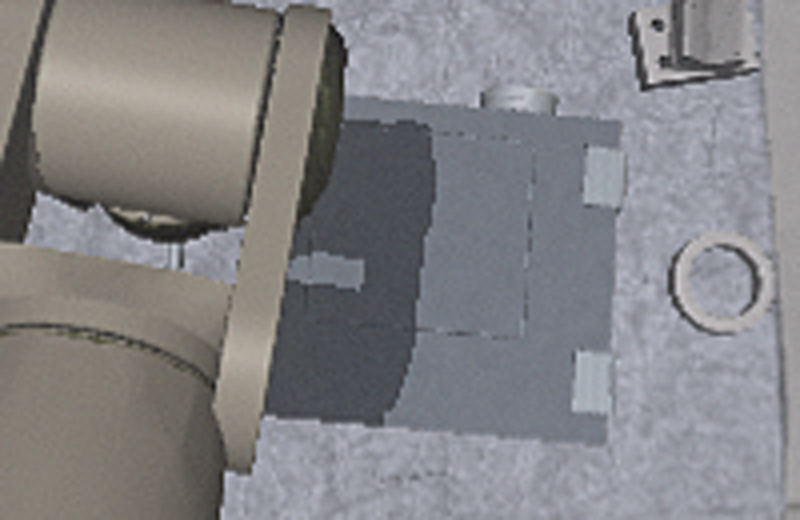

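Call:
apply_moves(
  commands=[
    [4,0,0.4,0,0],
    [4,0,0,1.8,0],
    [4,0,0,1.8,0],
    [4,0,0,1.8,0],
    [4,0,0,1.8,0],
    [4,0,0,1.8,0],
    [4,0,0,1.2,0],
    [4,0,0,0.6,0],
    [4,0,0,0,0],
  ],
)

```text
time_s: 3.0
eef_pos: [521.4, 41.3, 62.3]
ee_rot: [-0.001, 0.035, 0.999, 0.0]
force: [-0.3, -0.2, 0.8]
grip_width: 0.473
```

```bash
python3 - <<'E'
from h import *
snap('wrist','d_w',None,1.5)
E
```

```text
(no output)
```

View pics/d_w.png

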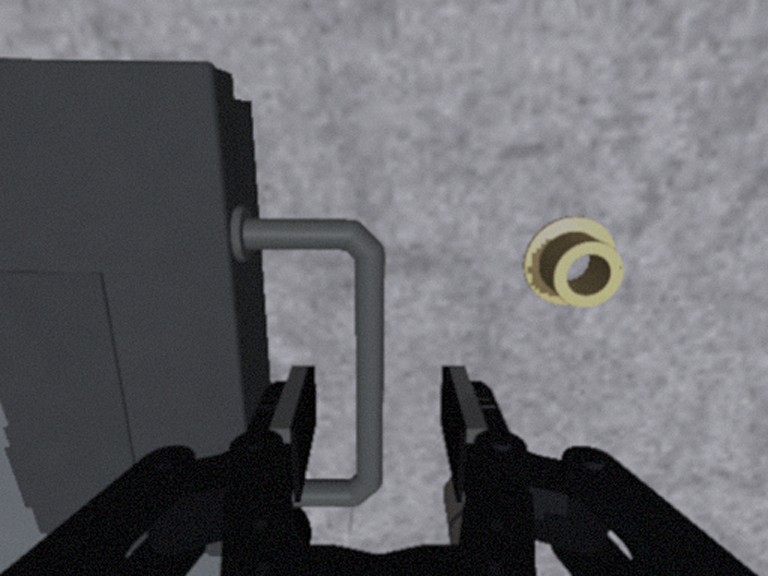

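Call:
apply_moves(
  commands=[
    [4,0,-0.3,0,0],
    [2,0,0,0,0],
    [0.8,0,0,0,0],
    [0.8,0,0,0,0],
    [0.8,0,0,0,0],
    [0.8,0,0,0,0],
    [0.8,0,0,0,0],
  ],
  squeeze=30,
)

```text
time_s: 3.63
eef_pos: [522.2, 37.3, 63.3]
ee_rot: [0.0, 0.036, 0.999, -0.0]
force: [0.4, -0.4, -0.0]
grip_width: 0.096
```

```bash
python3 - <<'E'
from h import *
for _ in range(3):
  s=ctrl.sense();print(s['eef_pos'],s['force'],s['grip_width'])
snap('wrist','e_w',None,1.5)
s=ctrl.sense();print(s['eef_pos'],s['force'],s['grip_width'])
E
```

```text
[522.2041  37.334   63.2633] [ 0.4068 -0.3632 -0.0261] 0.09643379546759469
[522.2041  37.334   63.2633] [ 0.4068 -0.3632 -0.0261] 0.09643379546759469
[522.2041  37.334   63.2633] [ 0.4068 -0.3632 -0.0261] 0.09643379546759469
[522.2073  37.3422  63.247 ] [ 0.634  -1.0826  0.1193] 0.09121924417310767
```

View pics/e_w.png

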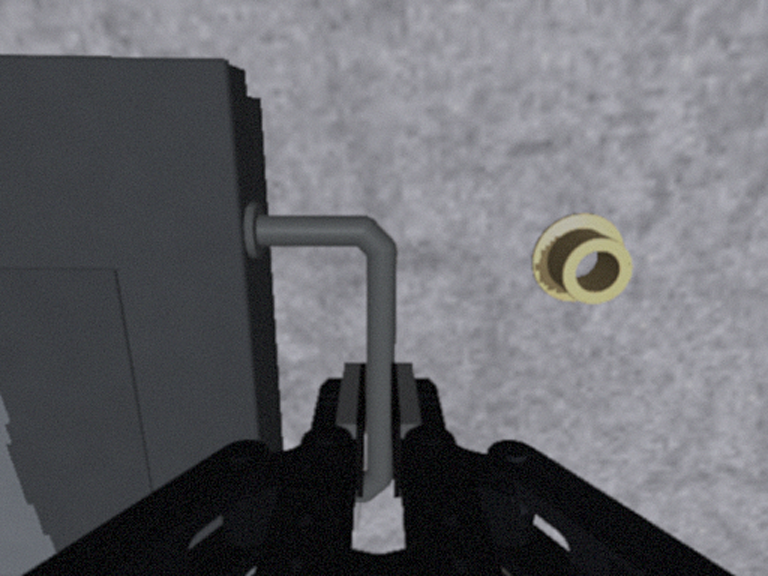

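```bash
python3 - <<'E'
import numpy as np
def tab(a,b,n,jaw=0.8):
    t=np.linspace(a,b,n+1);y=np.round(26.6*np.cos(t),2);z=np.round(26.6*np.sin(t),2)
    print([[jaw,0,round(float(i),2),round(float(-j),2),0] for i,j in zip(np.diff(y),np.diff(z))])
tab(0,.72,12);tab(.72,1.44,12);tab(1.44,1.86,8)
E
```

```text
[[0.8, 0, -0.05, -1.6, 0], [0.8, 0, -0.14, -1.58, 0], [0.8, 0, -0.24, -1.58, 0], [0.8, 0, -0.33, -1.56, 0], [0.8, 0, -0.43, -1.54, 0], [0.8, 0, -0.52, -1.51, 0], [0.8, 0, -0.6, -1.48, 0], [0.8, 0, -0.7, -1.43, 0], [0.8, 0, -0.77, -1.4, 0], [0.8, 0, -0.87, -1.34, 0], [0.8, 0, -0.94, -1.29, 0], [0.8, 0, -1.01, -1.23, 0]]
[[0.8, 0, -1.09, -1.17, 0], [0.8, 0, -1.16, -1.1, 0], [0.8, 0, -1.22, -1.03, 0], [0.8, 0, -1.27, -0.95, 0], [0.8, 0, -1.34, -0.88, 0], [0.8, 0, -1.38, -0.79, 0], [0.8, 0, -1.43, -0.71, 0], [0.8, 0, -1.47, -0.62, 0], [0.8, 0, -1.51, -0.54, 0], [0.8, 0, -1.53, -0.44, 0], [0.8, 0, -1.56, -0.35, 0], [0.8, 0, -1.57, -0.25, 0]]
[[0.8, 0, -1.39, -0.15, 0], [0.8, 0, -1.39, -0.07, 0], [0.8, 0, -1.4, -0.0, 0], [0.8, 0, -1.39, 0.07, 0], [0.8, 0, -1.39, 0.15, 0], [0.8, 0, -1.38, 0.22, 0], [0.8, 0, -1.37, 0.29, 0], [0.8, 0, -1.35, 0.36, 0]]
```

Call:
apply_moves(
  commands=[
    [0.2,0,0,0,0],
    [0.2,0,0,0,0],
    [0.2,0,-0.05,-1.6,0],
    [0.2,0,-0.14,-1.58,0],
    [0.2,0,-0.24,-1.58,0],
    [0.2,0,-0.33,-1.56,0],
    [0.2,0,-0.43,-1.54,0],
  ],
  squeeze=35,
)

```text
time_s: 4.27
eef_pos: [521.2, 25.5, 142.6]
ee_rot: [-0.0, 0.036, 0.999, 0.0]
force: [-0.6, -0.2, -0.6]
grip_width: 0.027
```

```bash
python3 - <<'E'
from h import *
s=ctrl.sense();print(s['eef_pos'],s['force'],s['grip_width'])
snap('scene','f_s',(130,60,386,252),3)
s=ctrl.sense();print(s['eef_pos'],s['force'],s['grip_width'])
E
```

```text
[521.2285  25.4771 142.5952] [-0.5511 -0.2389 -0.6353] 0.027455890702492474
[522.643   24.5822 145.5045] [ 1.3277 -1.4462  3.7122] 0.02338279997216032
```

View pics/f_s.png

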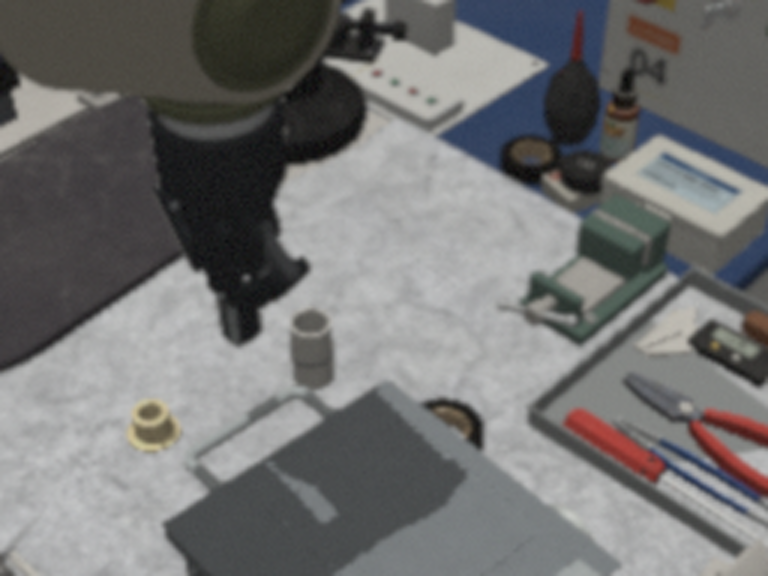

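```bash
python3 - <<'E'
from h import *
# cam relative to tool; predict at tcp (522.2,37.3,63.3) from the c pose
i=ctrl.camera_info('wrist');s=ctrl.sense();T=i['camera_from_world'];R=T[:3,:3]
print('cam pos rel tcp',-R.T@T[:3,3]-s['eef_pos'])
# tool-aligned frame points rel TCP (box axes)
c,sn=np.cos(-.0718),np.sin(-.0718);B=np.array([[c,-sn,0],[sn,c,0],[0,0,1]])
for z in (-11,0,8):
  for x in(-11,11):
    P=[s['eef_pos']+B@np.array([x,y,z]) for y in(-5,5)]
    print(z,x,(proj('wrist',P,i)*1.5).ravel())
print('bar at rel z dz:')
T0=T.copy();i2=dict(i);
sh=np.array([522.2,37.34,63.25])-s['eef_pos'];T0[:3,3]=T[:3,3]-R@sh;i2['camera_from_world']=T0
for z in (40,50,60,70):
  P=[np.array([522.5,37.5,z])+B@np.array([x,0,0]) for x in(-50,50)]
  print(z,(proj('wrist',P,i2)*1.5).ravel())
snap('wrist','g_w',None,1.5)
E
```

```text
cam pos rel tcp [-81.8192   7.1431 164.0606]
-11 -11 [362.085  316.3889 388.3223 316.4148]
-11 11 [362.6263 368.0464 387.9234 368.075 ]
0 -11 [361.1148 327.9065 388.8865 327.9348]
0 11 [361.7215 382.0453 388.445  382.0764]
8 -11 [360.3345 337.1675 389.3403 337.1977]
8 11 [360.9962 393.2627 388.8631 393.296 ]
bar at rel z dz:
40 [375.7614 209.4818 375.97   434.2006]
50 [375.6068 214.2809 375.8476 448.4279]
60 [375.4348 219.6172 375.7135 464.0129]
70 [375.2425 225.5861 375.5659 481.1615]
```

View pics/g_w.png

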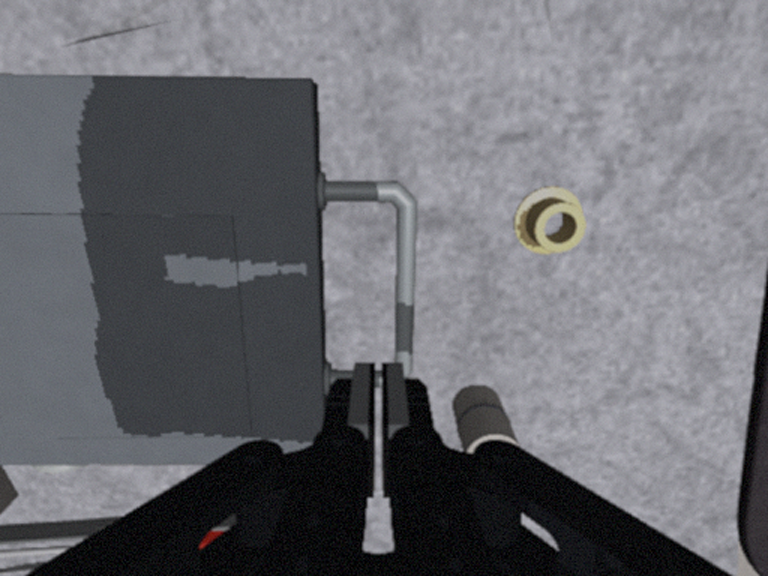

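```bash
python3 - <<'E'
from h import *
print([a for a in dir(ctrl) if not a.startswith('__')]); print(ctrl.tip_extent)
i=ctrl.camera_info('wrist');s=ctrl.sense();T=i['camera_from_world']
c,sn=np.cos(-.0718),np.sin(-.0718);B=np.array([[c,-sn,0],[sn,c,0],[0,0,1]])
for z in (-11,0,11,20,30,40,60):
  for x in(-11,11):
    P=[s['eef_pos']+B@np.array([x,y,z]) for y in(-5,5)]
    print(z,x,(proj('wrist',P,i)*1.5).ravel())
E
python3 - <<'E'
import cv2
a=cv2.imread('pics/g_w_full.png')[225:384,170:330];cv2.imwrite('pics/g2.png',cv2.resize(a,None,fx=3.7,fy=3.7,interpolation=cv2.INTER_CUBIC)*1)
import numpy as np
b=cv2.resize(a,None,fx=3.7,fy=3.7,interpolation=cv2.INTER_CUBIC).astype(float);cv2.imwrite('pics/g2.png',np.clip(255*(b/255)**.4,0,255))
E
```

```text
['PlanningError', 'camera_info', 'capture', 'finish_job', 'sense', 'tip_extent']
11.0
-11 -11 [362.088  316.3433 388.3236 316.3587]
-11 11 [362.647  368.0132 387.9439 368.0314]
0 -11 [361.1251 327.8427 388.8952 327.8598]
0 11 [361.7502 381.9964 388.4737 382.0164]
11 -11 [360.0421 340.7722 389.5381 340.7912]
11 11 [360.7455 397.6553 389.0673 397.6775]
20 -11 [359.0501 352.6118 390.1271 352.6327]
20 11 [359.8289 411.9363 389.6089 411.9606]
30 -11 [357.8146 367.3523 390.8606 367.3756]
30 11 [358.6921 429.6402 390.2807 429.6672]
40 -11 [356.411  384.0914 391.694  384.1174]
40 11 [357.407  449.6434 391.0402 449.6735]
60 -11 [352.9395 425.46   393.7555 425.4934]
60 11 [354.2571 498.6309 392.9021 498.6692][ WARN:0@0.179] global loadsave.cpp:1063 imwrite_ Unsupported depth image for selected encoder is fallbacked to CV_8U.
```

View pics/g2.png

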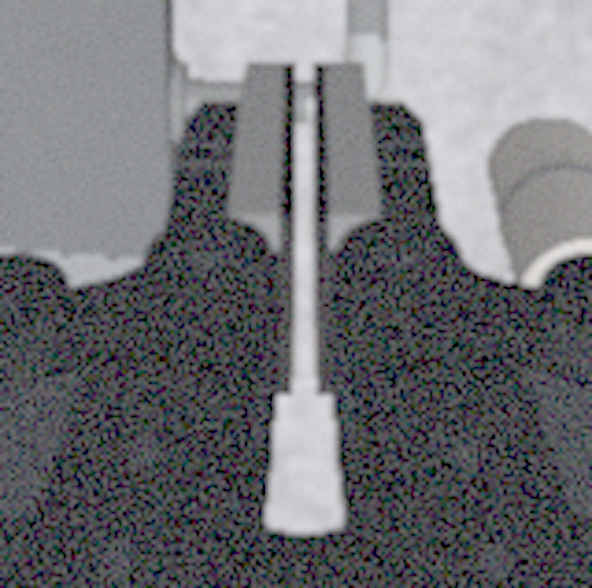

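```bash
python3 - <<'E'
from h import *
e=np.array([522.6,24.6,145.5])
for dz in (-11,0,10,20,28,40): print(dz,(proj('scene',e+[0,0,dz])[0]-[130,60])*3)
i=ctrl.camera_info('wrist')
for D in (9,10,11):
  pass
E
```

```text
-11 [245.4161 364.873 ]
0 [244.0639 352.9734]
10 [242.8136 341.9566]
20 [241.543  330.7455]
28 [240.5115 321.6337]
40 [238.9389 307.7218]
```

Call:
apply_moves(
  commands=[
    [4,0,0.43,1.5,0],
    [4,0,0.43,1.5,0],
    [4,0,0.43,1.5,0],
    [4,0,0,1.5,0],
    [4,0,0,1.5,0],
    [4,0,0,1.5,0],
    [4,0,0,1.0,0],
    [4,0,0,0.5,0],
    [4,0,0,0,0],
    [4,0,0,0,0],
  ],
)

```text
time_s: 5.2
eef_pos: [522.4, 38.4, 37.0]
ee_rot: [0.0, 0.036, 0.999, -0.0]
force: [0.7, -0.4, -0.1]
grip_width: 0.467
```

```bash
python3 - <<'E'
from h import *
s=ctrl.sense();print(s['eef_pos'],s['force'],s['grip_width'])
snap('wrist','h_w',None,1.5)
snap('scene','h_s',(180,130,300,220),6.5)
E
```

```text
[522.3782  38.3626  36.9579] [ 0.6504 -0.3712 -0.1058] 0.46699326987929957
```

View pics/h_w.png

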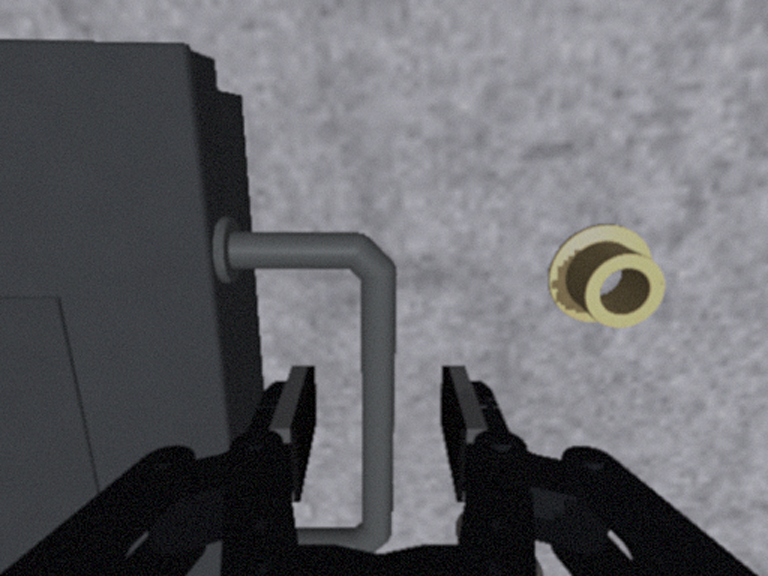

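View pics/h_s.png

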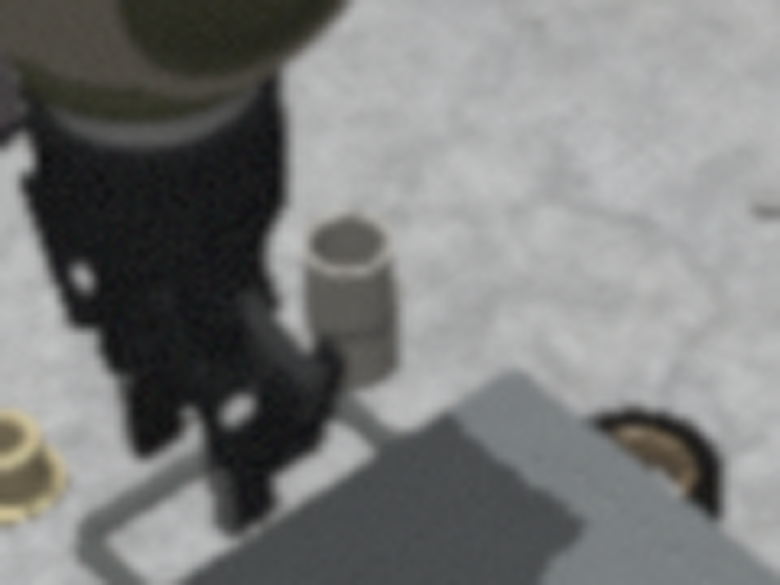

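Call:
apply_moves(
  commands=[
    [4,0,0,0.4,0],
    [4,0,0,0.4,0],
    [1.5,0,0,0,0],
    [0.3,0,0,0,0],
    [0.3,0,0,0,0],
    [0.3,0,0,0,0],
    [0.3,0,0,0,0],
    [0.3,0,0,0,0],
  ],
  squeeze=35,
)

```text
time_s: 5.97
eef_pos: [522.2, 38.2, 28.8]
ee_rot: [-0.0, 0.036, 0.999, -0.0]
force: [-0.4, -1.1, -0.1]
grip_width: 0.1
```

```bash
python3 - <<'E'
from h import *
s=ctrl.sense();print(s['eef_pos'],s['force'],s['grip_width'])
snap('wrist','i_w',None,1.5)
s=ctrl.sense();print(s['eef_pos'],s['force'],s['grip_width'])
E
```

```text
[522.2397  38.2371  28.8406] [-0.3722 -1.0736 -0.1313] 0.09958025600595065
[522.2626  38.2436  28.8425] [-1.1718 -1.9414  0.4132] 0.10041888602729815
```

View pics/i_w.png

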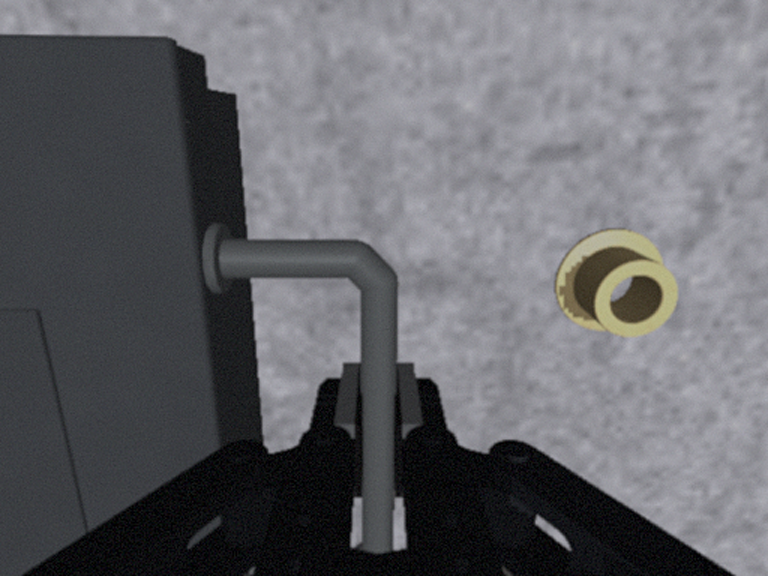

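Call:
apply_moves(
  commands=[
    [0.3,0,-0.05,-1.6,0],
    [0.3,0,-0.14,-1.58,0],
    [0.3,0,-0.24,-1.58,0],
    [0.3,0,-0.33,-1.56,0],
  ],
)

```text
time_s: 6.35
eef_pos: [521.6, 30.9, 92.4]
ee_rot: [-0.0, 0.036, 0.999, 0.0]
force: [1.9, -3.3, -5.5]
grip_width: 0.101
```

```bash
python3 - <<'E'
from h import *
s=ctrl.sense();print(s['eef_pos'],s['force'],s['grip_width'])
snap('scene','j_s',(130,60,386,252),3)
s=ctrl.sense();print(s['eef_pos'],s['force'],s['grip_width'])
E
```

```text
[521.6012  30.8814  92.4307] [ 1.8946 -3.2845 -5.4821] 0.10088258901047772
[521.6948  30.1938  94.8846] [-4.8488 -0.6695 -0.5196] 0.10331809390194582
```

View pics/j_s.png

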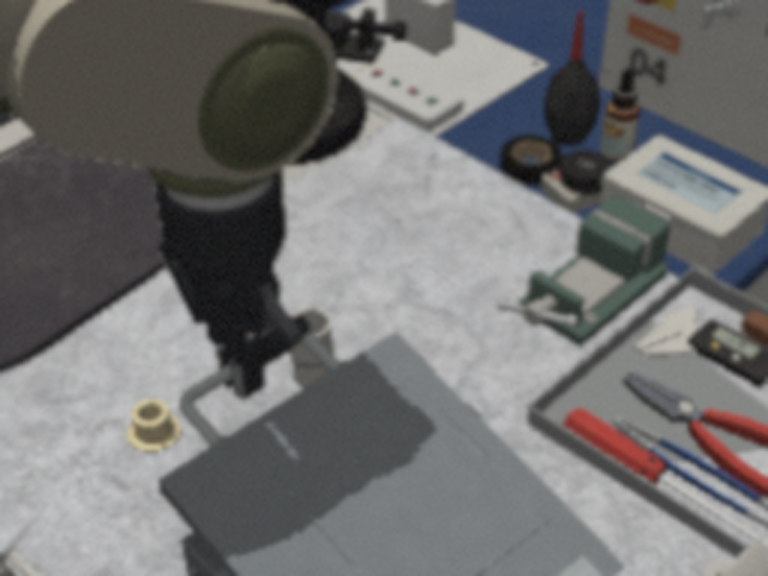

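Call:
apply_moves(
  commands=[
    [0.3,0,-0.43,-1.54,0],
    [0.3,0,-0.52,-1.51,0],
    [0.3,0,-0.6,-1.48,0],
    [0.3,0,-0.7,-1.43,0],
    [0.3,0,-0.77,-1.4,0],
    [0.3,0,-0.87,-1.34,0],
    [0.3,0,-0.94,-1.29,0],
    [0.3,0,-1.01,-1.23,0],
  ],
)

```text
time_s: 7.07
eef_pos: [517.2, -25.7, 205.2]
ee_rot: [-0.0, 0.035, 0.999, 0.002]
force: [-1.3, 8.2, 3.6]
grip_width: 0.099
```

Call:
apply_moves(
  commands=[
    [0.3,0,-1.09,-1.17,0],
    [0.3,0,-1.16,-1.1,0],
    [0.3,0,-1.22,-1.03,0],
    [0.3,0,-1.27,-0.95,0],
    [0.3,0,-1.34,-0.88,0],
    [0.3,0,-1.38,-0.79,0],
  ],
)

```text
time_s: 7.57
eef_pos: [511.8, -100.6, 265.4]
ee_rot: [0.0, 0.035, 0.999, 0.001]
force: [-5.0, 8.5, 10.3]
grip_width: 0.099
```

```bash
python3 - <<'E'
from h import *
s=ctrl.sense();print(s['eef_pos'],s['force'],s['grip_width'],s['joints'])
snap('scene','k_s',(130,60,386,252),3)
s=ctrl.sense();print(s['eef_pos'],s['force'],s['grip_width'])
E
```

```text
[ 511.8222 -100.5809  265.3566] [-5.0408  8.5122 10.3456] 0.09900539451540814 [-0.4204  0.2717  1.4116  0.0028  1.4587 -1.9211]
[ 511.7321 -103.0744  266.5918] [-10.3712   7.8249  15.2286] 0.1003769720190443
```

View pics/k_s.png

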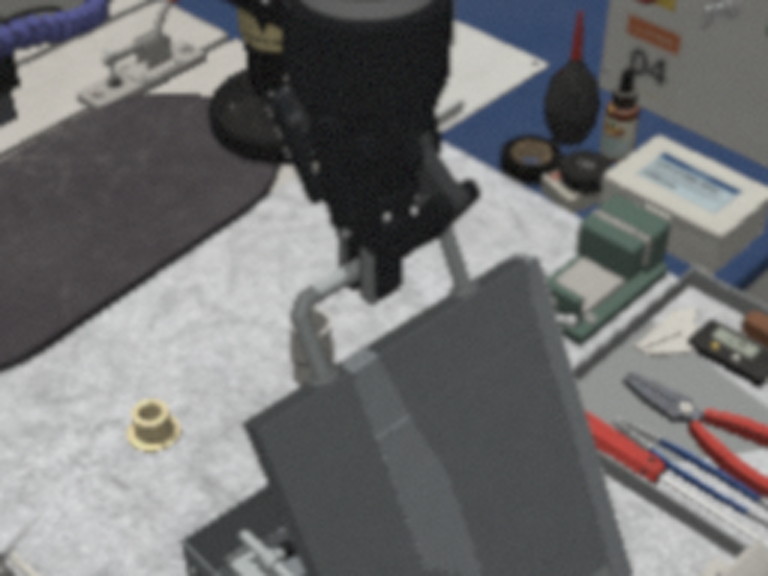

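Call:
apply_moves(
  commands=[
    [0.3,0.1,0.05,-0.15,0],
    [0.3,0,-1.43,-0.71,0],
    [0.3,0,-1.47,-0.62,0],
    [0.3,0.03,-1.51,-0.54,0],
    [0.3,0,-1.53,-0.44,0],
    [0.3,0,-1.56,-0.35,0],
    [0.3,0.03,-1.57,-0.25,0],
  ],
)

```text
time_s: 8.2
eef_pos: [504.6, -192.0, 294.7]
ee_rot: [0.001, 0.036, 0.999, 0.0]
force: [4.8, 0.7, -0.4]
grip_width: 0.101
```

```bash
python3 - <<'E'
from h import *
s=ctrl.sense();print(s['eef_pos'],s['force'],s['grip_width'],s['joints'])
E
```

```text
[ 504.5589 -192.0201  294.7291] [ 4.7738  0.7133 -0.3865] 0.10070867286775821 [-0.5814  0.3017  1.2974  0.0012  1.5408 -2.081 ]
```

Call:
apply_moves(
  commands=[
    [0.3,0,-1.39,-0.15,0],
    [0.3,0,-1.39,-0.07,0],
    [0.3,0,-1.4,0,0],
    [0.3,0,-1.39,0.07,0],
    [0.3,0,-1.39,0.15,0],
    [0.3,0,-1.38,0.22,0],
    [0.3,0,-1.37,0.29,0],
    [0.3,0,0,0,0],
  ],
)

```text
time_s: 8.87
eef_pos: [496.6, -291.6, 287.9]
ee_rot: [-0.0, 0.037, 0.999, -0.0]
force: [-0.1, -2.1, 1.7]
grip_width: 0.102
```

```bash
python3 - <<'E'
from h import *
s=ctrl.sense();print(s['eef_pos'],s['force'],s['grip_width'],s['joints'])
snap('scene','l_s',(180,60,436,252),3)
E
```

```text
[ 496.5917 -291.6327  287.8763] [-0.0692 -2.078   1.688 ] 0.10183371423003972 [-0.7338  0.3906  1.1924 -0.0012  1.5586 -2.2306]
```

View pics/l_s.png

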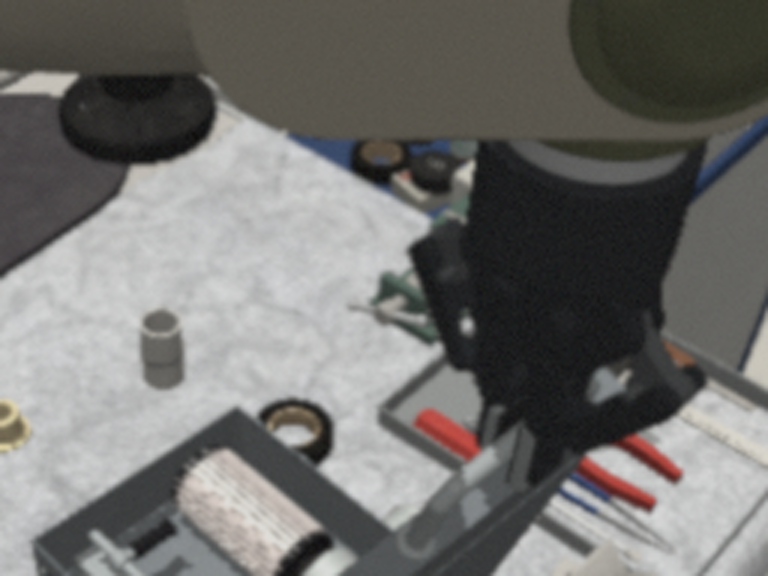

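Call:
apply_moves(
  commands=[
    [0.3,0,-0.9,0.25,0],
    [0.3,0,-0.9,0.3,0],
    [0.3,0,0,0,0],
    [0.3,0,0,0,0],
    [1.6,0,0,0,0],
    [2.6,0,0,0,0],
    [2.6,0,0,0,0],
    [2.6,0,0,0,0],
    [2.6,0,0,0,0],
  ],
)

```text
time_s: 9.67
eef_pos: [496.0, -306.4, 283.3]
ee_rot: [0.0, 0.036, 0.999, 0.0]
force: [-0.2, -1.1, -1.2]
grip_width: 0.305
```

```bash
python3 - <<'E'
from h import *
s=ctrl.sense();print(s['eef_pos'],s['force'],s['grip_width'],s['joints'])
snap('wrist','m_w',None,1.5)
snap('scene','m_s',(180,100,436,292),3)
E
```

```text
[ 495.9976 -306.3734  283.3499] [-0.2309 -1.142  -1.2215] 0.3049258132659919 [-0.7542  0.4087  1.178   0.0001  1.5548 -2.2536]
```

View pics/m_w.png

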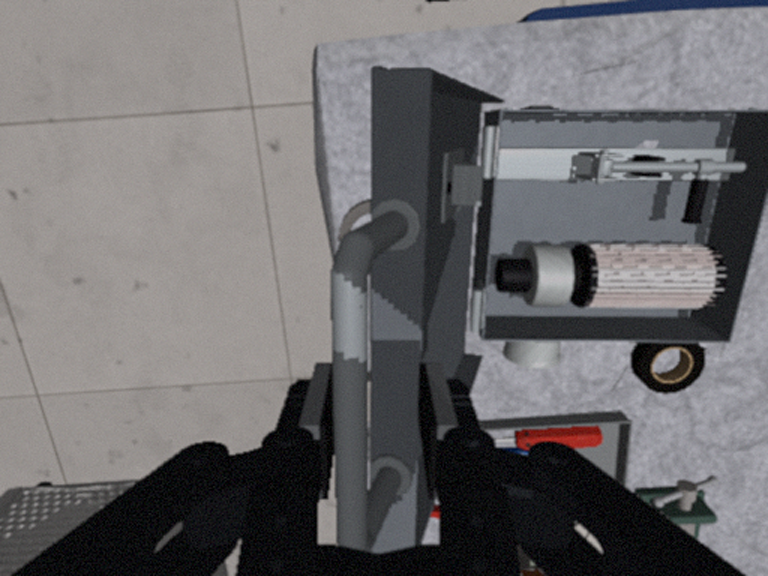

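View pics/m_s.png

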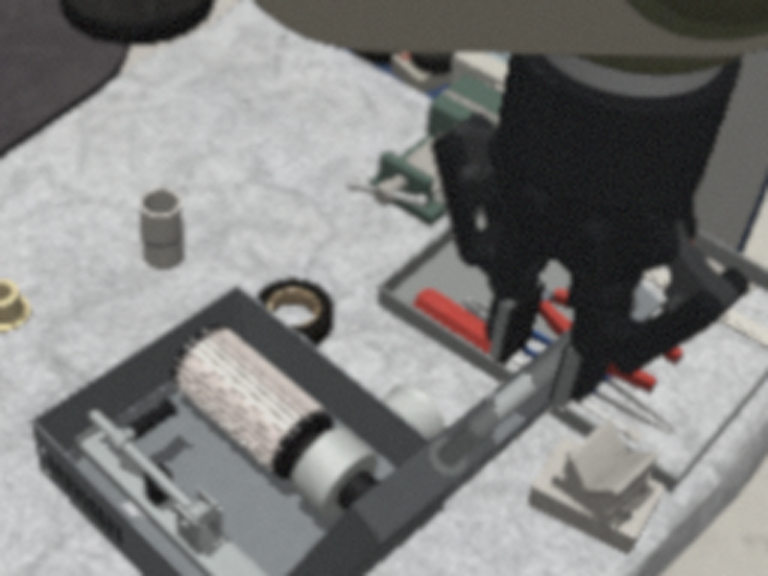

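Call:
apply_moves(
  commands=[
    [2.6,0,-0.8,0,0],
    [2.6,0,0,-1.5,0],
    [2.6,0,0,-2,0],
    [2.6,0,0,-2,0],
    [2.6,0.3,2.6,0,0],
    [2.6,0.3,2.7,0,0],
    [2.6,0.3,2.7,0,0],
    [2.6,0.3,2.7,0,0],
    [2.6,0.3,2.7,0,0],
    [2.6,0.3,2.7,0,0],
    [2.6,0.3,2.7,0,0],
    [2.6,0.3,2.7,0,0],
  ],
)

```text
time_s: 10.77
eef_pos: [486.6, -97.5, 338.6]
ee_rot: [0.0, 0.036, 0.999, 0.0]
force: [0.9, -0.2, -0.1]
grip_width: 0.304
```

Call:
apply_moves(
  commands=[
    [2.6,0,2.3,0,0],
    [2.6,0,2.3,1.5,0],
    [2.6,0,0,3,0],
    [2.6,0,0,3,0],
    [2.6,0,0,3,0],
    [2.6,0,0,2,0],
    [2.6,0,0,0,0],
  ],
)

```text
time_s: 11.35
eef_pos: [488.5, -52.2, 209.8]
ee_rot: [-0.003, 0.036, 0.999, 0.001]
force: [-0.2, -0.8, -0.7]
grip_width: 0.305
```

```bash
python3 - <<'E'
from h import *
s=ctrl.sense();print(s['eef_pos'],s['force'],s['grip_width'],s['joints'])
iw=ctrl.camera_info('wrist')
p=(503.1,-227.4,-.0718)
print(1.5*proj('wrist',box2w([(-50,96,45),(-25,174,45),(-50,202,45)],p),iw))
snap('wrist','n_w',None,1.5)
snap('scene','n_s',(130,100,386,292),3)
E
```

```text
[488.4761 -52.1833 209.8264] [-0.1872 -0.7521 -0.6656] 0.30456799646756205 [-0.3455  0.2437  1.5927  0.0001  1.3122 -1.8444]
[[259.6933 215.7569]
 [376.4679 252.2235]
 [418.3053 215.8588]]
```

View pics/n_w.png

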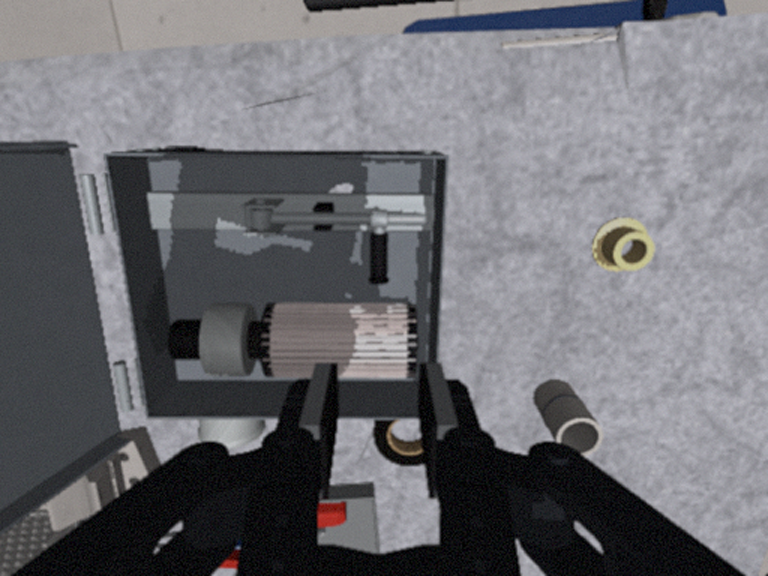

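View pics/n_s.png

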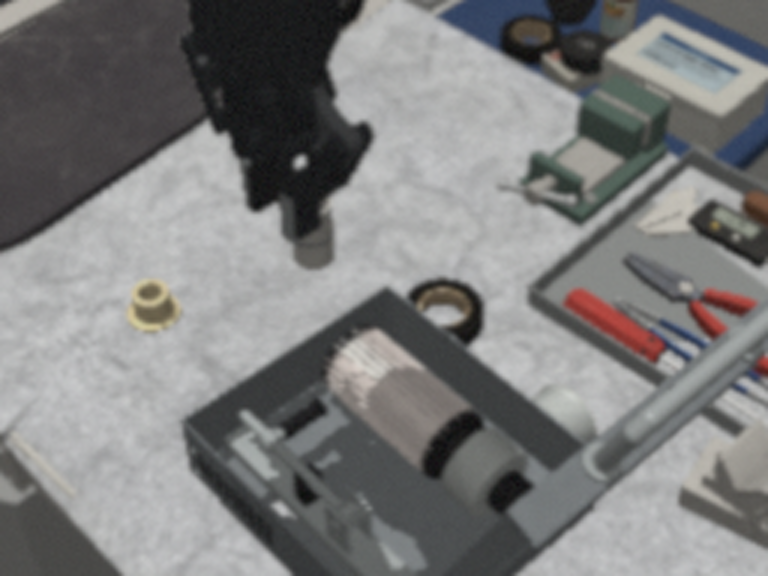

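Call:
apply_moves(
  commands=[
    [2.2,-0.4,0,2,0],
    [2.2,0,0,2.5,0],
    [2.2,0,0,2.5,0],
    [2.2,0,0,2.5,0],
    [2.2,0,0,2.5,0],
    [2.2,0,0,2.0,0],
    [2.2,0,0,1.5,0],
    [2.2,0,0,1.5,0],
    [2.2,0,0,0,0],
  ],
)

```text
time_s: 12.2
eef_pos: [494.2, -53.0, 42.8]
ee_rot: [-0.001, 0.036, 0.999, 0.0]
force: [0.8, 0.4, 0.0]
grip_width: 0.256
```

```bash
python3 - <<'E'
from h import *
s=ctrl.sense();print(s['eef_pos'],s['force'],s['grip_width'],s['joints'])
snap('wrist','o_w',None,1.5)
snap('scene','o_s',(180,150,360,285),4.2)
E
```

```text
[494.1668 -53.0144  42.7725] [0.7608 0.359  0.0322] 0.2561799767938003 [-0.3431  0.4607  1.7762  0.      0.906  -1.8419]
```

View pics/o_w.png

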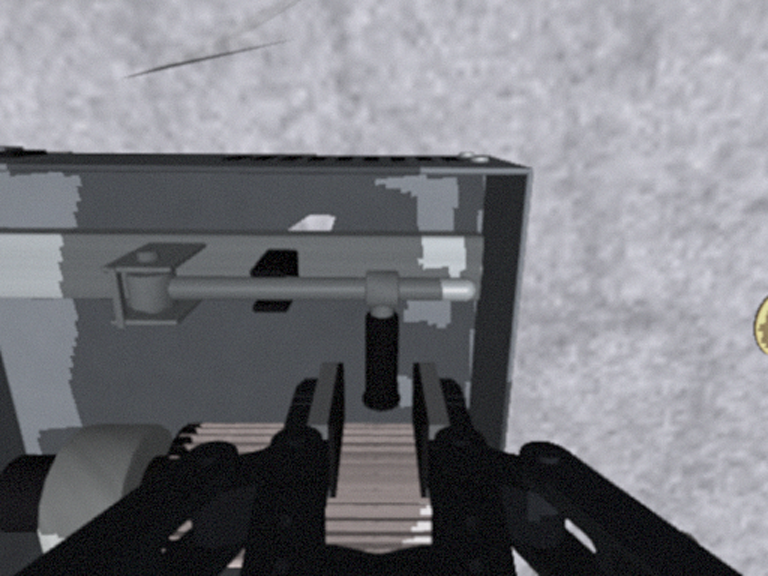

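View pics/o_s.png

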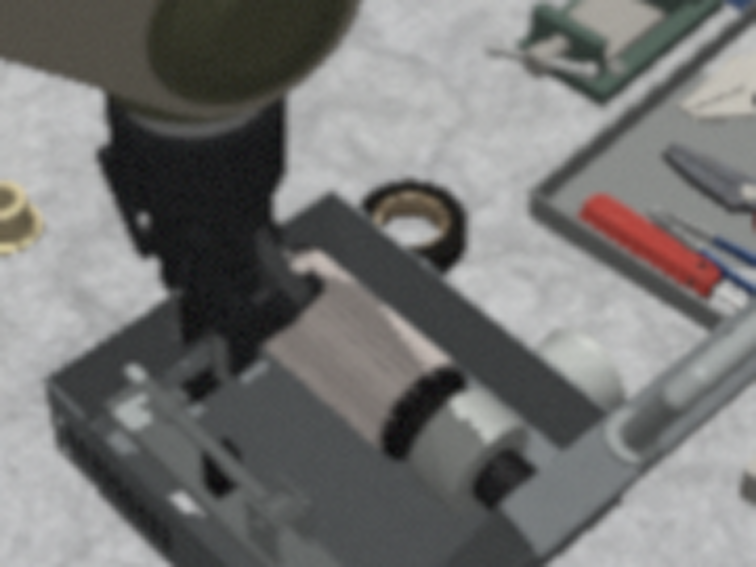

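Call:
apply_moves(
  commands=[
    [2.2,0,0.1,1,0],
    [2.2,0,0,1,0],
    [2.2,0,0,1,0],
    [2.2,0,0,0.6,0],
    [2.2,0,0,0,0],
  ],
)

```text
time_s: 12.72
eef_pos: [493.3, -51.5, 5.9]
ee_rot: [-0.001, 0.036, 0.999, 0.0]
force: [0.6, -0.7, 0.1]
grip_width: 0.259
```

```bash
python3 - <<'E'
from h import *
s=ctrl.sense();print(s['eef_pos'],s['force'],s['grip_width'],s['joints'])
snap('wrist','p_w',None,1.5)
E
```

```text
[493.2829 -51.5194   5.928 ] [ 0.598  -0.7411  0.1467] 0.25850248960346667 [-0.3408  0.5233  1.7999 -0.      0.821  -1.8397]
```

View pics/p_w.png

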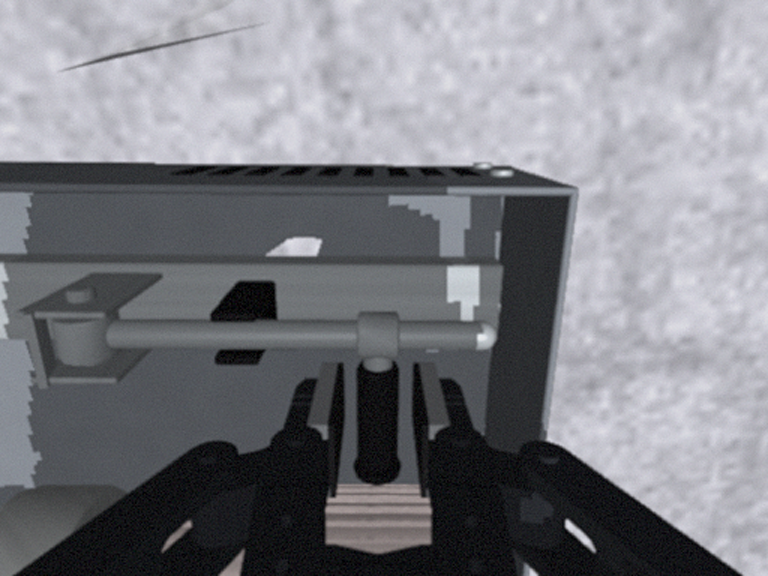

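Call:
apply_moves(
  commands=[
    [1.2,0,0,0,0],
    [0.3,0,0,0,0],
    [0.3,0,0,0,0],
    [0.3,0,0,0,0],
    [0.3,0,0,0,0],
  ],
  squeeze=25,
)

```text
time_s: 13.18
eef_pos: [494.3, -51.9, 7.6]
ee_rot: [0.0, 0.036, 0.999, -0.0]
force: [-0.2, -0.3, -0.1]
grip_width: 0.126
```

```bash
python3 - <<'E'
import numpy as np
from h import *
s=ctrl.sense();print(s['eef_pos'],s['force'],s['grip_width'])
def tab(a,b,n,jaw=0.3):
    t=np.linspace(a,b,n+1);y=np.round(7.8*np.cos(t),2);z=np.round(7.8*np.sin(t),2)
    print([[jaw,0,round(float(i),2),round(float(-j),2),0] for i,j in zip(np.diff(y),np.diff(z))])
tab(0,.9,9);tab(.9,1.85,10)
E
```

```text
[494.2604 -51.8588   7.613 ] [-0.21   -0.2759 -0.0666] 0.12631721477252822
[[0.3, 0, -0.04, -0.78, 0], [0.3, 0, -0.12, -0.77, 0], [0.3, 0, -0.19, -0.76, 0], [0.3, 0, -0.27, -0.73, 0], [0.3, 0, -0.33, -0.7, 0], [0.3, 0, -0.41, -0.66, 0], [0.3, 0, -0.47, -0.62, 0], [0.3, 0, -0.54, -0.58, 0], [0.3, 0, -0.58, -0.51, 0]]
[[0.3, 0, -0.6, -0.43, 0], [0.3, 0, -0.64, -0.38, 0], [0.3, 0, -0.67, -0.31, 0], [0.3, 0, -0.7, -0.24, 0], [0.3, 0, -0.72, -0.18, 0], [0.3, 0, -0.74, -0.11, 0], [0.3, 0, -0.73, -0.04, 0], [0.3, 0, -0.74, 0.03, 0], [0.3, 0, -0.74, 0.1, 0], [0.3, 0, -0.72, 0.17, 0]]
```

Gripped (opening about 11 mm on the 12 mm sleeve). Swinging it up.

Call:
apply_moves(
  commands=[
    [0.3,0,-0.04,-0.78,0],
    [0.3,0,-0.12,-0.77,0],
    [0.3,0,-0.19,-0.76,0],
    [0.3,0,-0.27,-0.73,0],
    [0.3,0,-0.33,-0.7,0],
    [0.3,0,-0.41,-0.66,0],
    [0.3,0,-0.47,-0.62,0],
    [0.3,0,-0.54,-0.58,0],
    [0.3,0,-0.58,-0.51,0],
    [0.3,0,0,0,0],
  ],
)

```text
time_s: 14.02
eef_pos: [492.4, -80.2, 71.3]
ee_rot: [0.001, 0.036, 0.999, 0.001]
force: [-1.8, 15.8, 17.3]
grip_width: 0.126
```

```bash
python3 - <<'E'
from h import *
s=ctrl.sense();print(s['eef_pos'],s['force'],s['grip_width'])
snap('wrist','q_w',None,1.5)
E
```

```text
[492.3901 -80.1841  71.3308] [-1.7994 15.835  17.3365] 0.1260842685036981
```

View pics/q_w.png

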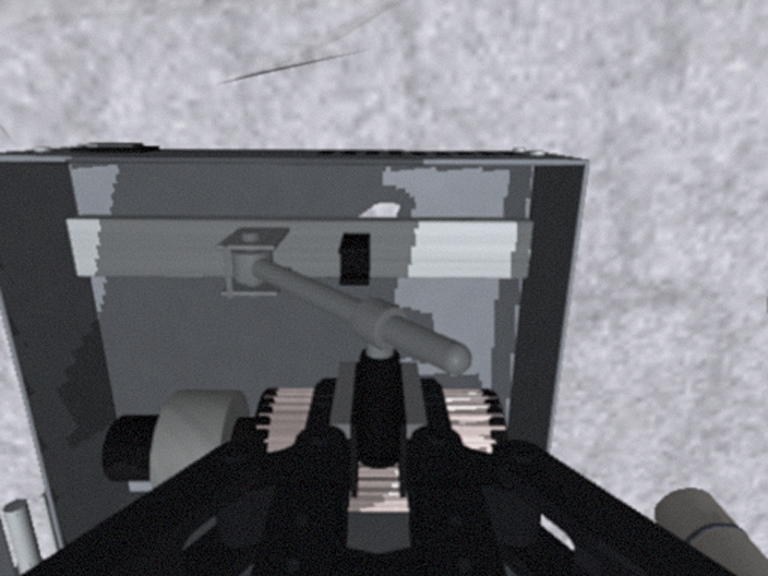

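Call:
apply_moves(
  commands=[
    [0.3,0,0.15,-0.2,0],
    [0.3,0,-0.6,-0.43,0],
    [0.3,0,-0.64,-0.38,0],
    [0.3,0,-0.67,-0.31,0],
    [0.3,0,-0.7,-0.24,0],
    [0.3,0,0,0,0],
  ],
)

```text
time_s: 14.57
eef_pos: [490.3, -106.8, 85.5]
ee_rot: [0.0, 0.036, 0.999, -0.0]
force: [-2.3, 3.7, 10.0]
grip_width: 0.127
```

Call:
apply_moves(
  commands=[
    [0.3,0,0,-0.08,0],
    [0.3,0,-0.72,-0.18,0],
    [0.3,0,-0.74,-0.11,0],
    [0.3,0,-0.73,-0.04,0],
    [0.3,0,-0.74,0.03,0],
    [0.3,0,-0.74,0.1,0],
    [0.3,0,0,0,0],
  ],
)

```text
time_s: 15.15
eef_pos: [487.4, -144.0, 86.6]
ee_rot: [-0.0, 0.037, 0.999, -0.0]
force: [-2.3, 0.6, 3.9]
grip_width: 0.129
```

```bash
python3 - <<'E'
from h import *
s=ctrl.sense();print(s['eef_pos'],s['force'],s['grip_width'])
snap('wrist','r_w',None,1.5)
E
```

```text
[ 487.3902 -144.0324   86.6167] [-2.3099  0.6392  3.8791] 0.12944904925476491
```

View pics/r_w.png

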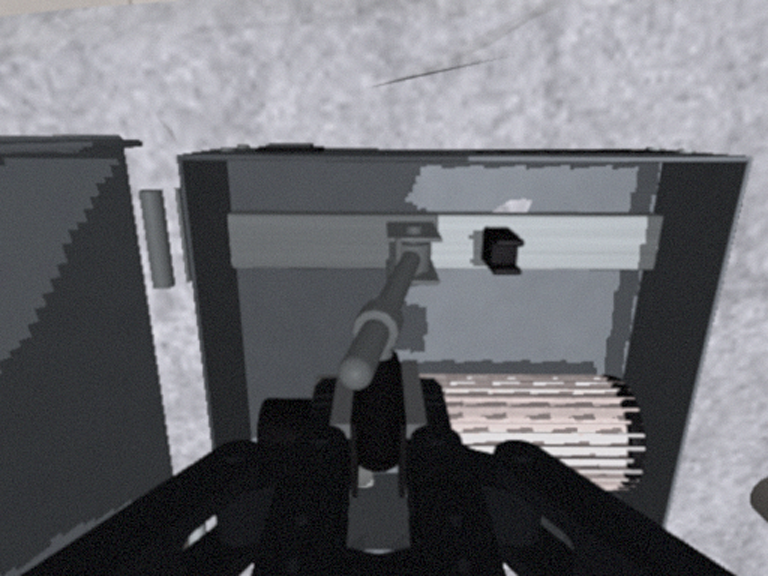

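Call:
apply_moves(
  commands=[
    [0.3,0,-0.4,0.08,0],
    [0.3,0,-0.4,0.1,0],
    [0.3,0,0,0,0],
  ],
)

```text
time_s: 15.45
eef_pos: [486.9, -150.8, 84.8]
ee_rot: [-0.0, 0.036, 0.999, -0.0]
force: [-1.4, 0.3, 2.2]
grip_width: 0.127
```

Call:
apply_moves(
  commands=[
    [1.8,0,0,0,0],
    [2.4,0,0,0,0],
    [2.4,0,0,0,0],
    [2.4,0,0,0,0],
    [2.4,0,-0.3,0,0],
    [2.4,0,0,-1,0],
    [2.4,0,0,-2,0],
    [2.4,0,0,-3,0],
    [2.4,0,0,-3,0],
    [2.4,0,0,-3,0],
    [2.4,0,0,0,0],
  ],
)

```text
time_s: 16.37
eef_pos: [488.8, -154.4, 211.6]
ee_rot: [0.005, 0.036, 0.999, -0.003]
force: [-0.2, -0.1, 1.2]
grip_width: 0.279
```

```bash
python3 - <<'E'
from h import *
s=ctrl.sense();print(s['eef_pos'],s['force'],s['grip_width'])
snap('wrist','s_w',None,1.5)
snap('scene','s_s',(180,130,436,322),3)
E
```

```text
[ 488.7595 -154.4426  211.5576] [-0.1806 -0.1484  1.2239] 0.27934911676801283
```

View pics/s_w.png

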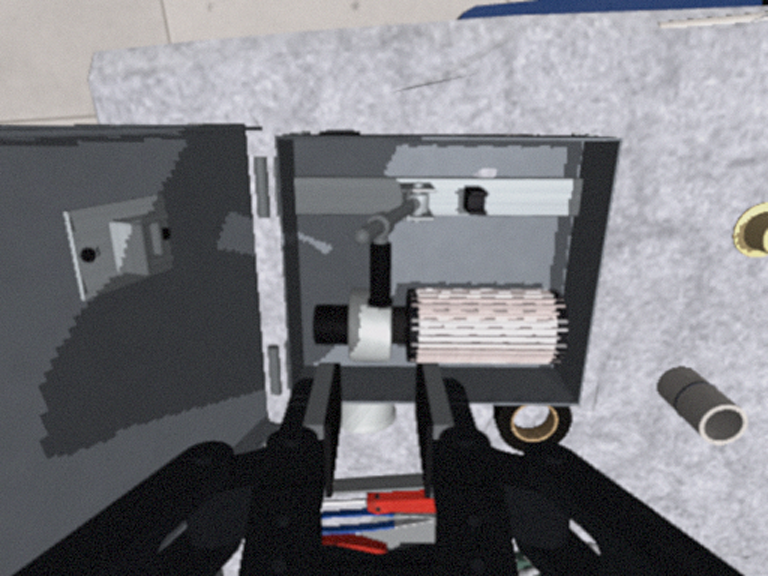

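View pics/s_s.png

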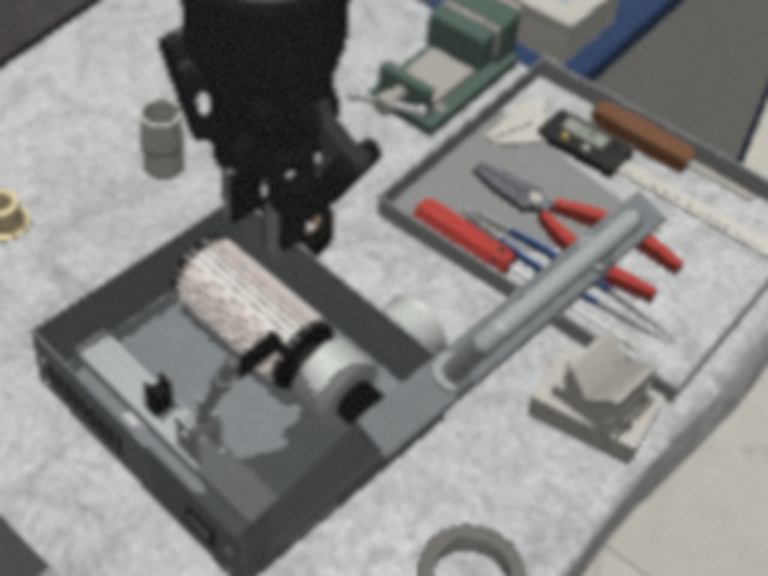

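Call:
apply_moves(
  commands=[
    [3,0,0,-2.5,0],
    [3,0,0,-3,0],
    [3,0,0,-3,0],
    [3,0,0,-3,0],
    [3,0,0,-1.5,0],
    [3,-0.27,-2.3,0,0],
    [3,-0.27,-2.3,0,0],
    [3,-0.27,-2.3,0,0],
    [3,-0.27,-2.3,0,0],
    [3,-0.27,-2.3,0,0],
    [3,-0.27,-2.3,0,0],
    [3,-0.27,-2.3,0,0],
  ],
)

```text
time_s: 17.47
eef_pos: [493.8, -316.3, 333.8]
ee_rot: [-0.001, 0.036, 0.999, 0.001]
force: [-0.1, -0.3, 0.4]
grip_width: 0.351
```

Call:
apply_moves(
  commands=[
    [3,0,0,0,0],
    [3,0,0,0,0],
  ],
)

```text
time_s: 17.63
eef_pos: [493.8, -315.8, 333.4]
ee_rot: [-0.001, 0.037, 0.999, 0.001]
force: [-0.4, -0.0, 0.4]
grip_width: 0.354
```

```bash
python3 - <<'E'
from h import *
s=ctrl.sense();print(s['eef_pos'],s['force'],s['grip_width'])
snap('wrist','t_w',None,1.5)
E
```

```text
[ 493.7799 -315.8155  333.42  ] [-0.429  -0.0192  0.4152] 0.35406809847670034
```

View pics/t_w.png

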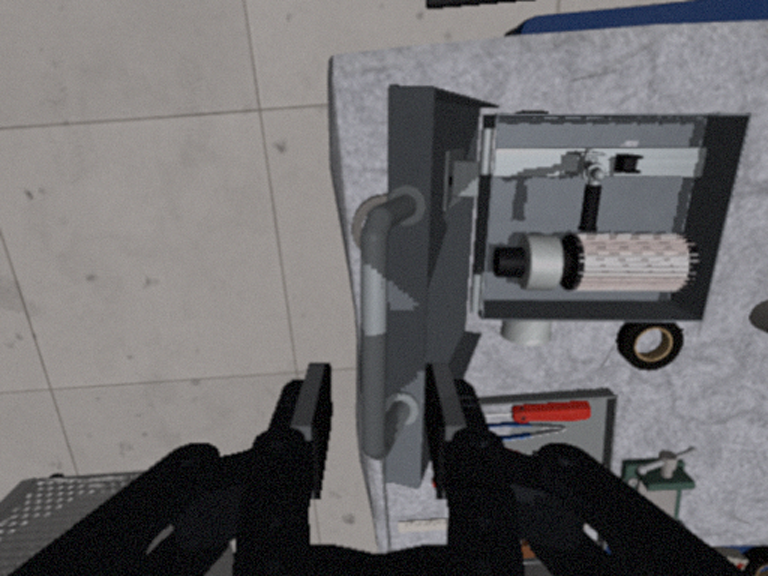

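Call:
apply_moves(
  commands=[
    [3,0,-0.15,0,0],
    [3,0,0,1,0],
    [3,0,0,1,0],
    [3,0,0,1,0],
    [3,0,0,1,0],
    [3,0,0,1,0],
    [3,0,0,0.3,0],
    [3,0,0,0,0],
  ],
)

```text
time_s: 18.35
eef_pos: [493.8, -316.5, 281.0]
ee_rot: [-0.001, 0.036, 0.999, 0.001]
force: [0.2, 0.3, 0.8]
grip_width: 0.356
```

```bash
python3 - <<'E'
from h import *
s=ctrl.sense();print(s['eef_pos'],s['force'],s['grip_width'])
snap('wrist','u_w',None,1.5)
E
```

```text
[ 493.7896 -316.4848  281.0254] [0.1502 0.2985 0.834 ] 0.35579359634072527
```

View pics/u_w.png

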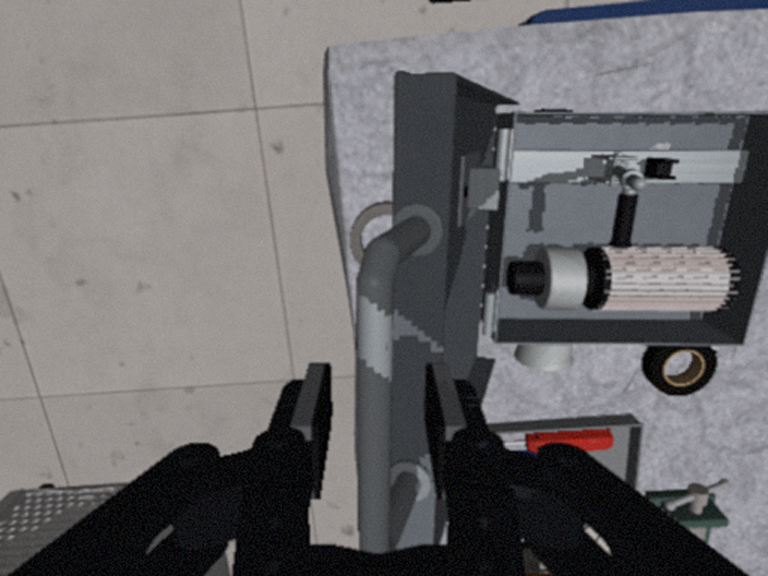

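Call:
apply_moves(
  commands=[
    [1.5,0,-0.1,0,0],
    [0.3,0,0,0,0],
    [0.3,0,0,0,0],
    [0.3,0,0,0,0],
    [0.3,0,0,0,0],
    [0.3,0,0,0,0],
  ],
  squeeze=40,
)

```text
time_s: 18.9
eef_pos: [494.1, -317.8, 282.8]
ee_rot: [0.0, 0.036, 0.999, -0.0]
force: [-0.4, 2.8, 5.5]
grip_width: 0.101
```

```bash
python3 - <<'E'
import numpy as np
from h import *
s=ctrl.sense();print(s['eef_pos'],s['force'],s['grip_width'])
def tab(a,b,n,jaw=0.3):
    t=np.linspace(a,b,n+1);y=np.round(26.6*np.cos(t),2);z=np.round(26.6*np.sin(t),2)
    print([[jaw,0,round(float(i),2),round(float(-j),2),0] for i,j in zip(np.diff(y),np.diff(z))])
tab(1.92,1.44,8);tab(1.44,.96,9)
E
```

```text
[ 494.0845 -317.7661  282.7646] [-0.4203  2.7681  5.5404] 0.10138928355864553
[[0.3, 0, 1.51, -0.51, 0], [0.3, 0, 1.55, -0.4, 0], [0.3, 0, 1.56, -0.32, 0], [0.3, 0, 1.58, -0.22, 0], [0.3, 0, 1.59, -0.13, 0], [0.3, 0, 1.6, -0.03, 0], [0.3, 0, 1.59, 0.07, 0], [0.3, 0, 1.59, 0.16, 0]]
[[0.3, 0, 1.4, 0.22, 0], [0.3, 0, 1.39, 0.3, 0], [0.3, 0, 1.37, 0.37, 0], [0.3, 0, 1.34, 0.44, 0], [0.3, 0, 1.33, 0.51, 0], [0.3, 0, 1.29, 0.59, 0], [0.3, 0, 1.26, 0.65, 0], [0.3, 0, 1.22, 0.72, 0], [0.3, 0, 1.19, 0.78, 0]]
```

Call:
apply_moves(
  commands=[
    [0.3,0,1.51,-0.51,0],
    [0.3,0,1.55,-0.4,0],
    [0.3,0,1.56,-0.32,0],
    [0.3,0,1.58,-0.22,0],
    [0.3,-0.03,1.59,-0.13,0],
    [0.3,0,1.6,-0.03,0],
    [0.3,0,1.59,0.07,0],
    [0.3,0,1.59,0.16,0],
    [0.3,0,0,0,0],
  ],
)

```text
time_s: 19.65
eef_pos: [503.8, -188.7, 295.7]
ee_rot: [0.0, 0.034, 0.999, 0.001]
force: [5.4, 0.7, 3.0]
grip_width: 0.097
```

Call:
apply_moves(
  commands=[
    [0.3,-0.05,1.4,0.22,0],
    [0.3,0,1.39,0.3,0],
    [0.3,0,1.37,0.37,0],
    [0.3,0,1.34,0.44,0],
    [0.3,0,1.33,0.51,0],
    [0.3,0,1.29,0.59,0],
    [0.3,0,0,0,0],
  ],
)

```text
time_s: 20.23
eef_pos: [509.8, -108.4, 270.2]
ee_rot: [-0.0, 0.035, 0.999, 0.001]
force: [6.9, 0.5, -0.6]
grip_width: 0.097
```

```bash
python3 - <<'E'
from h import *
s=ctrl.sense();print(s['eef_pos'],s['force'],s['grip_width'])
snap('scene','v_s',(130,80,386,272),3)
snap('top','v_t',(195,130,395,280),3.8)
E
```

```text
[ 509.8288 -108.4101  270.1883] [ 6.857   0.4962 -0.6366] 0.09749257145576724
```

View pics/v_s.png

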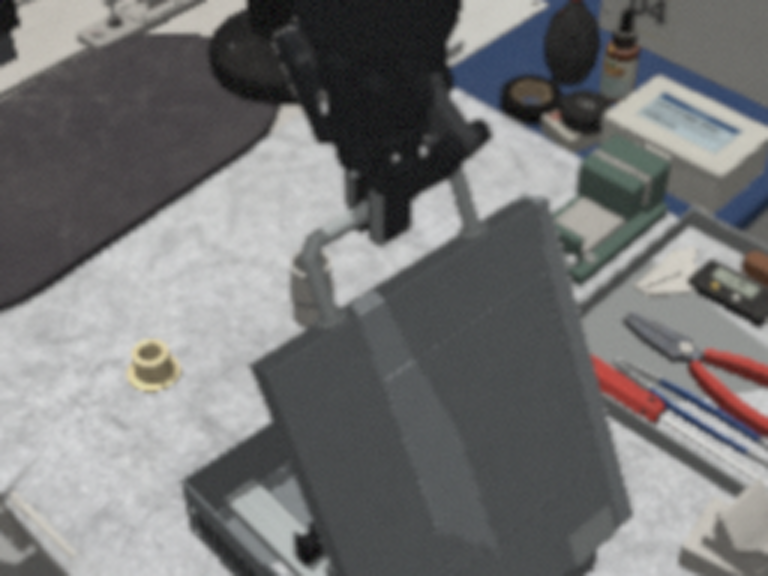

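Call:
apply_moves(
  commands=[
    [0.3,-0.05,0.95,0.48,0],
    [0.3,0,0.93,0.52,0],
    [0.3,0,0.91,0.56,0],
    [0.3,0,0,0,0],
  ],
)

```text
time_s: 20.67
eef_pos: [511.9, -81.1, 254.4]
ee_rot: [-0.001, 0.035, 0.999, 0.001]
force: [2.8, -0.3, -1.0]
grip_width: 0.097
```

Call:
apply_moves(
  commands=[
    [0.3,0,0.44,0.29,0],
    [0.3,0,0.43,0.3,0],
    [0.3,0,0,0,0],
  ],
)

```text
time_s: 20.92
eef_pos: [512.5, -73.8, 249.2]
ee_rot: [-0.001, 0.036, 0.999, 0.0]
force: [2.4, 0.4, -0.3]
grip_width: 0.101
```

```bash
python3 - <<'E'
from h import *
s=ctrl.sense();print(s['eef_pos'],s['force'],s['grip_width'])
snap('scene','w_s',(130,80,386,272),3)
snap('wrist','w_w',None,1.5)
E
```

```text
[512.5255 -73.7787 249.1696] [ 2.4358  0.4477 -0.3378] 0.1012092767704201
```

View pics/w_s.png

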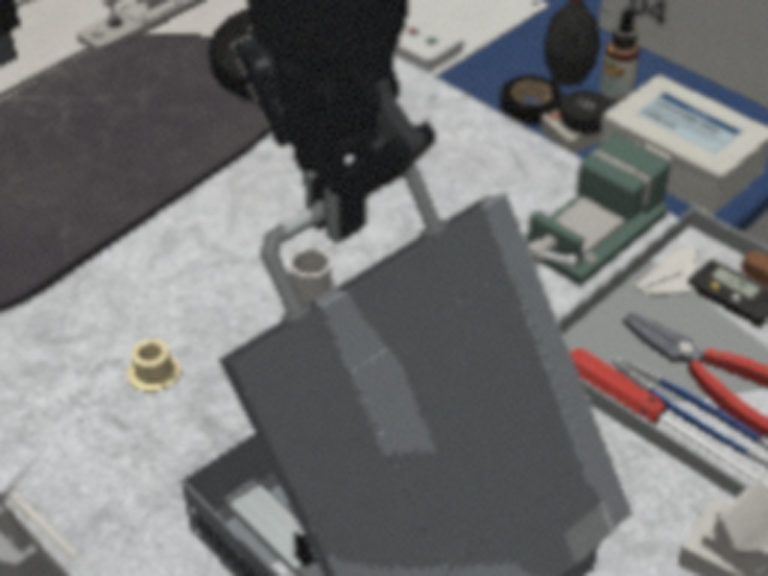

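View pics/w_w.png

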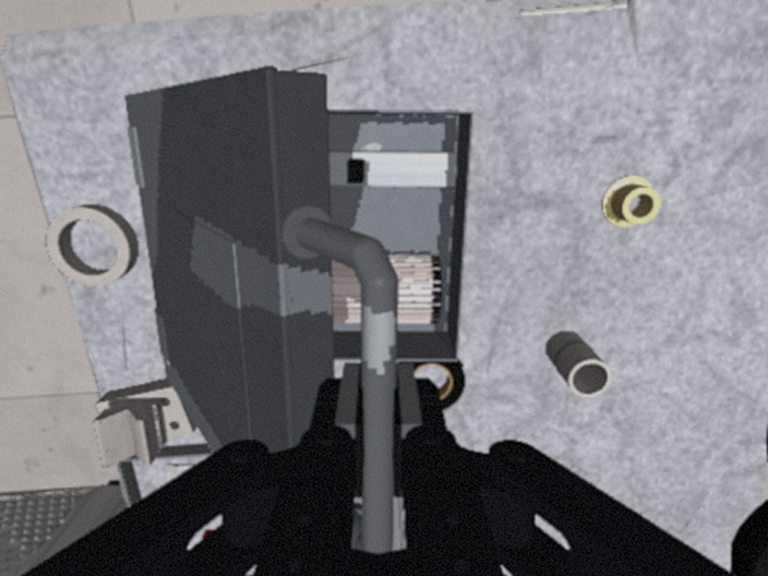

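Call:
apply_moves(
  commands=[
    [0.3,0,0.43,0.31,0],
    [0.3,0,0,0,0],
    [0.3,0,0,0,0],
  ],
)

```text
time_s: 21.27
eef_pos: [512.8, -70.6, 246.8]
ee_rot: [-0.0, 0.036, 0.999, 0.0]
force: [-0.9, 0.7, -0.2]
grip_width: 0.098
```

Call:
apply_moves(
  commands=[
    [0.3,0,0.42,0.32,0],
    [0.3,0,0,0,0],
    [0.3,0,0,0,0],
  ],
)

```text
time_s: 21.52
eef_pos: [513.2, -66.3, 243.6]
ee_rot: [-0.0, 0.036, 0.999, 0.0]
force: [0.1, 0.2, -0.4]
grip_width: 0.1
```

Call:
apply_moves(
  commands=[
    [0.3,0,0.21,0.16,0],
    [0.3,0,0,0,0],
    [0.3,0,0,0,0],
  ],
)

```text
time_s: 21.77
eef_pos: [513.4, -64.1, 242.2]
ee_rot: [-0.0, 0.036, 0.999, 0.0]
force: [-1.1, 1.7, 0.7]
grip_width: 0.093
```

Call:
apply_moves(
  commands=[
    [0.3,0,0.21,0.16,0],
    [0.3,0,0.21,0.16,0],
    [0.3,0,0,0,0],
    [0.3,0,0,0,0],
  ],
)

```text
time_s: 22.1
eef_pos: [513.7, -60.0, 238.9]
ee_rot: [-0.0, 0.036, 0.999, 0.0]
force: [-1.3, 3.1, -0.1]
grip_width: 0.102
```

Call:
apply_moves(
  commands=[
    [0.3,0,0.21,0.17,0],
    [0.3,0,0,0,0],
    [0.3,0,0,0,0],
  ],
)

```text
time_s: 22.35
eef_pos: [513.9, -58.0, 237.2]
ee_rot: [-0.0, 0.036, 0.999, 0.0]
force: [-2.0, 2.5, 0.2]
grip_width: 0.102
```

Call:
apply_moves(
  commands=[
    [0.3,0,0.2,0.17,0],
    [0.3,0,0,0,0],
    [0.3,0,0,0,0],
  ],
)

```text
time_s: 22.6
eef_pos: [514.0, -56.2, 235.7]
ee_rot: [0.0, 0.036, 0.999, -0.0]
force: [-2.4, 1.1, 1.9]
grip_width: 0.097
```

```bash
python3 - <<'E'
from h import *
s=ctrl.sense();print(s['eef_pos'],s['force'],s['grip_width'])
snap('scene','x_s',(180,130,360,265),4.2)
snap('wrist','x_w',None,1.5)
E
```

```text
[514.0349 -56.1574 235.6673] [-2.4125  1.1329  1.8995] 0.09680603048027325
```

View pics/x_s.png

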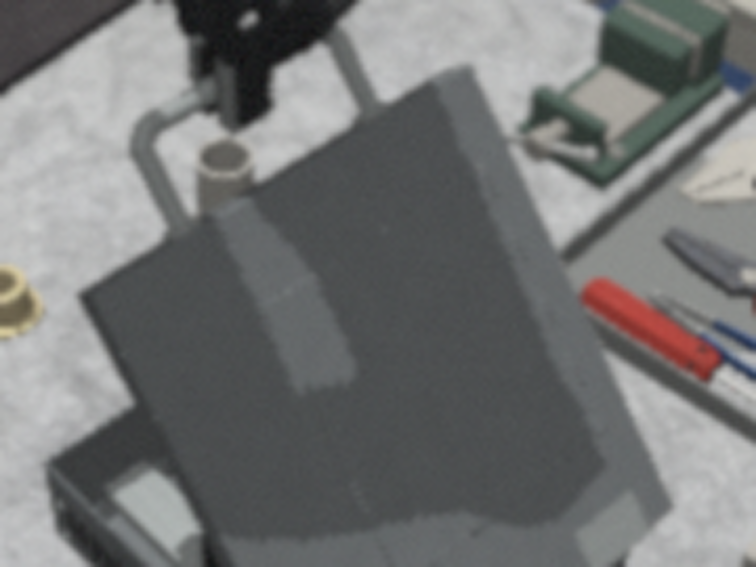

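View pics/x_w.png

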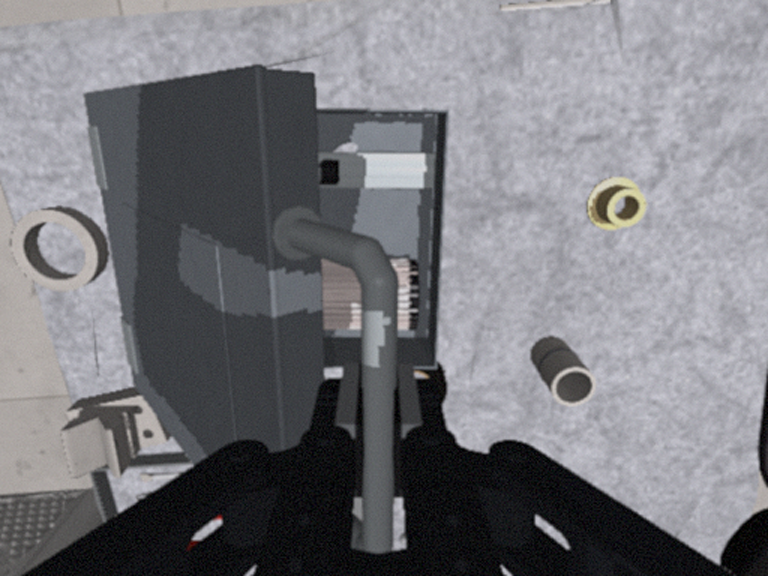

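Call:
apply_moves(
  commands=[
    [0.3,0,0.2,0.17,0],
    [0.3,0,0,0,0],
    [0.3,0,0,0,0],
  ],
)

```text
time_s: 22.95
eef_pos: [514.2, -54.6, 234.1]
ee_rot: [0.0, 0.036, 0.999, -0.001]
force: [-1.9, -1.5, 4.5]
grip_width: 0.097
```

Call:
apply_moves(
  commands=[
    [0.3,0,0.2,0.17,0],
    [0.3,0,0,0,0],
    [0.3,0,0,0,0],
  ],
)

```text
time_s: 23.2
eef_pos: [514.4, -53.4, 233.0]
ee_rot: [0.0, 0.036, 0.999, -0.001]
force: [-5.6, -6.1, 8.6]
grip_width: 0.099
```

Call:
apply_moves(
  commands=[
    [0.3,0,-0.1,-0.08,0],
    [0.3,0,0,0,0],
    [0.8,0,0,0,0],
    [1.0,0,0,0,0],
    [1.2,0,0,0,0],
    [1.3,0,0,0,0],
    [1.4,0,0,0,0],
    [1.5,0,0,0,0],
    [1.5,0,0,0,0],
  ],
  squeeze=20,
)

```text
time_s: 23.95
eef_pos: [514.3, -52.9, 232.8]
ee_rot: [-0.0, 0.036, 0.999, 0.0]
force: [-0.6, -0.4, 0.5]
grip_width: 0.174
```

```bash
python3 - <<'E'
from h import *
s=ctrl.sense();print(s['eef_pos'],s['force'],s['grip_width'])
snap('wrist','y_w',None,1.5)
E
```

```text
[514.3424 -52.9486 232.7864] [-0.6323 -0.442   0.4858] 0.17382402230095034
```

View pics/y_w.png

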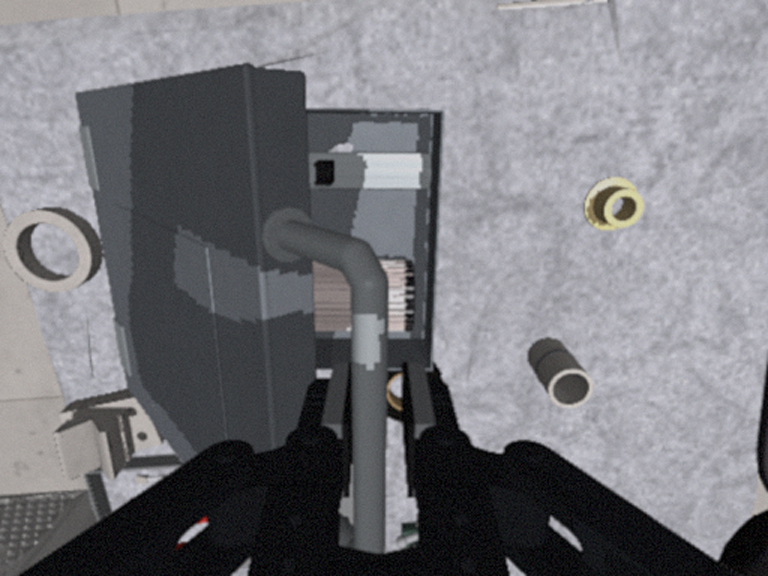

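Call:
apply_moves(
  commands=[
    [2.4,0,-0.2,0,0],
    [2.4,0,0,0,0],
    [2.4,0,0,0,0],
    [2.4,0,0,-0.6,0],
    [2.4,0,0,-1,0],
    [2.4,0,0,-2,0],
    [2.4,0,0,-3,0],
    [2.4,0,0,-1,0],
    [2.4,0,0,0,0],
  ],
)

```text
time_s: 24.75
eef_pos: [515.0, -55.3, 312.2]
ee_rot: [0.003, 0.036, 0.999, -0.001]
force: [-0.4, -0.4, 0.3]
grip_width: 0.281
```

```bash
python3 - <<'E'
from h import *
s=ctrl.sense();print(s['eef_pos'],s['force'],s['grip_width'])
snap('wrist','z_w',None,1.5)
snap('scene','z_s',(150,100,406,292),3)
E
```

```text
[514.9624 -55.3419 312.1578] [-0.3901 -0.3699  0.2971] 0.2806131673450689
```

View pics/z_w.png

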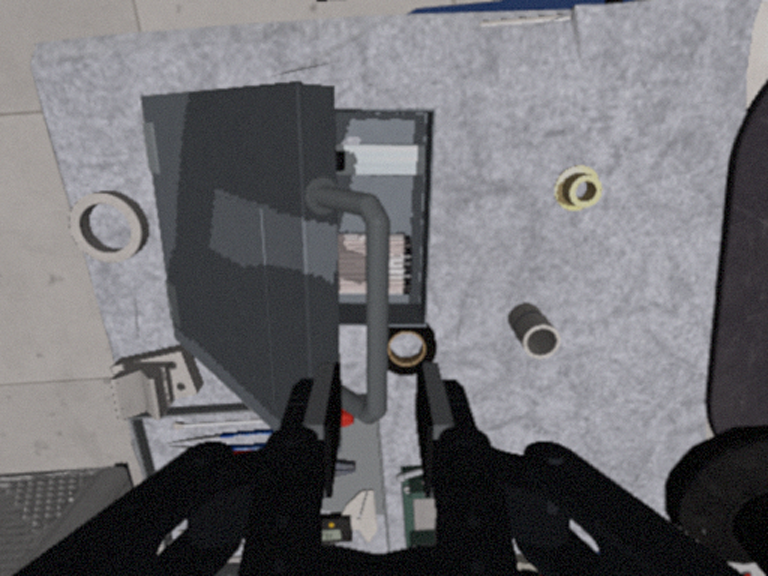

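View pics/z_s.png

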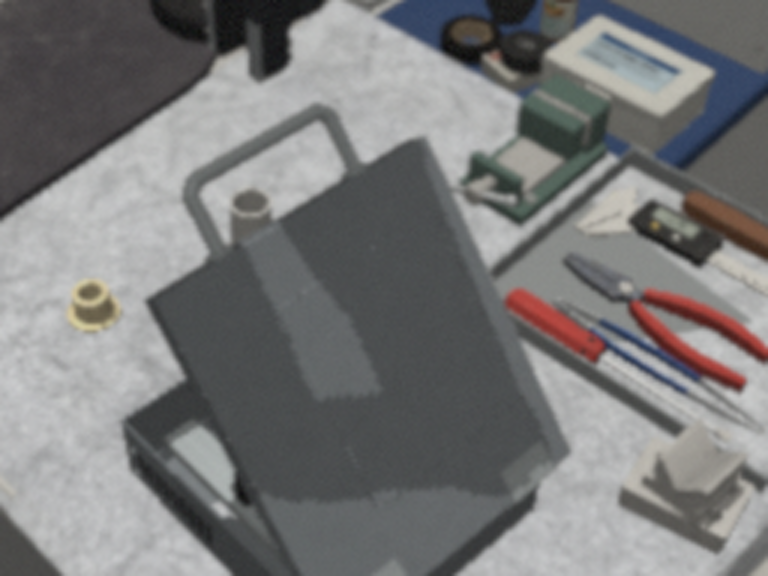

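```bash
python3 - <<'E'
from h import *
from scipy.optimize import least_squares
# wrist bar: corners outer legs & scene
iw=ctrl.camera_info('wrist')
sc=np.array([(325,107),(188,190)])/3+[150,100]-.35
hc=np.array([(423,140),(150,300)])/3+[150,100]-.35   # hood handle-side top corners (scene)
for p in [(503.1,-227.4,-.0718),(503.1,-229.4,-.0718)]:
  def pts(t,L,r,n):
    return box2w([(x,r*np.cos(t)-n*np.sin(t),70+r*np.sin(t)+n*np.cos(t)) for x in(L,-L)],p)
  for t in (.80,.84,.86,.88,.90,.94):
    print(p[1],t,'bar',(proj('scene',pts(t,48,266,0))-sc).ravel(),'edge',(proj('scene',pts(t,99,224,7))-hc).ravel(),
      'wr', 1.5*proj('wrist',pts(t,0,266,0),iw).ravel())
E
```

```text
-227.4 0.8 bar [-6.9414  2.1049 -5.1097 -0.4137] edge [-5.5138 -1.0956 -3.3472  0.2492] wr [403.2024 312.1219 403.2024 312.1219]
-227.4 0.84 bar [-3.9808  0.8922 -2.5623 -1.3669] edge [-2.6826 -1.8567 -1.1798  0.0235] wr [386.525  318.0351 386.525  318.0351]
-227.4 0.86 bar [-2.4293  0.358  -1.2148 -1.7653] edge [-1.213  -2.1748 -0.0359 -0.0163] wr [377.5462 321.0299 377.5462 321.0299]
-227.4 0.88 bar [-0.8302 -0.1265  0.1825 -2.1099] edge [ 0.2924 -2.4503  1.1483 -0.0061] wr [368.1308 324.0462 368.1308 324.0462]
-227.4 0.9 bar [ 0.8169 -0.5602  1.6299 -2.3993] edge [ 1.8333 -2.6823  2.3729  0.055 ] wr [358.2723 327.0806 358.2723 327.0806]
-227.4 0.94 bar [ 4.2546 -1.27    4.6759 -2.8074] edge [ 5.0209 -3.0128  4.9439  0.3333] wr [337.2042 333.1891 337.2042 333.1891]
-229.4 0.8 bar [-6.1149  2.6029 -4.2943  0.1514] edge [-4.6702 -0.6017 -2.52    0.8895] wr [398.8563 312.4093 398.8563 312.4093]
-229.4 0.84 bar [-3.1397  1.3951 -1.7319 -0.7954] edge [-1.8268 -1.3586 -0.3393  0.671 ] wr [382.0474 318.3304 382.0474 318.3304]
-229.4 0.86 bar [-1.5807  0.8635 -0.3765 -1.1904] edge [-0.3509 -1.6745  0.8114  0.6351] wr [373.0019 321.3294 373.0019 321.3294]
-229.4 0.88 bar [ 0.0261  0.3816  1.0287 -1.5315] edge [ 1.1607 -1.9477  2.0025  0.6492] wr [363.5193 324.3499 363.5193 324.3499]
-229.4 0.9 bar [ 1.6809 -0.0494  2.4841 -1.8173] edge [ 2.7081 -2.1774  3.2342  0.7143] wr [353.5932 327.3886 353.5932 327.3886]
-229.4 0.94 bar [ 5.1346 -0.7534  5.5467 -2.2178] edge [ 5.9087 -2.503   5.8196  1.0008] wr [332.3884 333.5057 332.3884 333.5057]
```

Call:
apply_moves(
  commands=[
    [2.4,0,0,-2,0],
    [2.4,0,2,-2,0],
    [2.4,0,2,0,0],
    [2.4,0,0,0,0],
    [2.4,0,0,0,0],
    [2.4,0,0,0,0],
    [2.4,0,0,0,0],
    [2.4,0,0,0,0],
  ],
)

```text
time_s: 25.52
eef_pos: [516.9, -15.9, 348.3]
ee_rot: [-0.001, 0.036, 0.999, 0.0]
force: [-0.9, 0.5, 0.8]
grip_width: 0.283
```

```bash
python3 - <<'E'
from h import *
snap('scene','zz_s',(150,100,406,292),3)
a=cv2.imread('pics/z_s_full.png').astype(int);b=cv2.imread('pics/zz_s_full.png').astype(int)
d=np.abs(a-b).max(2)[150:300,195:345];print((d>40).sum(), d.mean())
s=ctrl.sense();print(s['eef_pos'],s['force'],s['dq'],s['time_s'])
E
```

```text
144 7.131111111111111
[516.9152 -15.783  348.534 ] [0.8686 0.5554 1.0693] [ 0.0031 -0.002  -0.0058  0.0001  0.0022 -0.0002] 25.5667
```

View pics/zz_s.png

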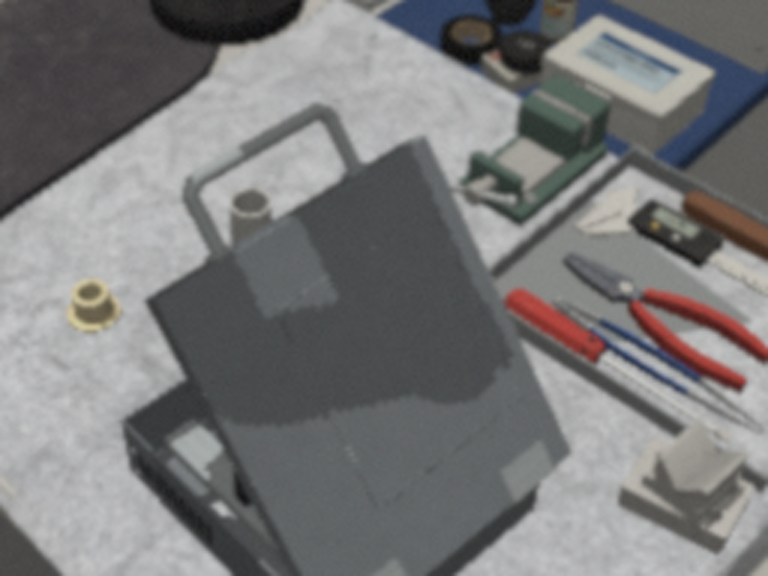

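The hood has not moved between the two pictures: its corners are at (150,300) and (423,140) in both, and only shadows changed. The gripper is clear of everything, so I'm handing in.

```bash
python3 -c "
from rig import ctrl
print(ctrl.finish_job())"
```

```text
the job is handed in; nothing more can be done
None
```

I carried out all the steps and handed the job in at about 25.6 s of the 72 s. The hood went back on its stop, the prop rod went up on its own stop, and the hood was lowered on to the rod and let go.

**Last checks**
- **Hood:** it stands by itself at about 0.86–0.88 rad, from the fit to the camera pictures. It did not move between two pictures about 0.8 s apart.
- **Gripper:** it is open and clear of everything, and the measured force is about 0–1 N.
- **Bystanders:** the sleeve, ring, bush and tape showed no visible shift in the pictures. I did not measure their positions at the end.

**Not confirmed or disagreeing**
- **Rod tip in the socket:** the cameras could not see under the hood, so I did not see the tip seated. I infer it from contact starting at about 0.87 rad and the resting angle matching the expected 0.86.
- **Missed first grasp:** the fingertips were about 24 mm behind the reported tool point, where the interface says 11 mm ahead of it. The first try therefore closed above the handle and moved nothing. I corrected the height from the wrist picture.
- **Side forces:** they briefly reached about 23 N while I was swinging the rod up, because my arc was 1–2 mm too tight. I corrected this on the way.

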